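# Fetch the valve body from under the rack with the reacher and shut it in the kit drawer

## Task

A brass valve body has slid under the low steel rack, too low for a hand. Take the reacher, reach in under the rack, squeeze its trigger so its jaws grip the valve body, draw it out through the open front and, still in the jaws, set it down (do not drop it) on the floor of the open kit drawer and let it go; never touch it with the fingers. Lay the reacher flat on the worktop, push the drawer fully home past its catch, and leave the tin, tape roll, wrench and tray where they are.

Things in the scene. Friction and masses are not known exactly. Their poses are not given: they have to be found in the camera images.
- reacher: Hand-held reacher, grey and black plastic with aluminium shaft and jaws, 300 mm long, 62 mm high, 0.36 kg, lying flat, balanced about its grip. Origin on its underside below the grip; x points along the shaft to the jaws, y to the trigger side, z up. Its 12 mm shaft runs at z = 52 mm to a head (x 139..161, z 42..62 mm) from which the jaws hang down to z = 4 mm.
- grip (a point): Middle of the reacher's grip, 30 mm above its underside, held from above across y. Fixed plate's outer face at reacher y = -30 mm (x -48..48), trigger bar's at y = +32 mm (x -40..40, z 11..57 mm), with blocks 58 to 62 mm high behind and ahead. The trigger moves towards the fixed plate, so between evenly closing fingers the reacher shifts to its +y by half the travel.
- jaws_mid (a point): Point midway between the reacher's jaw pads: reacher x = 200 mm, y = 0, z = 18 mm. Pads are 32 mm long, 28 mm high (reacher z 4..32 mm); jaw tips reach reacher x = 217 mm. Open, the pads stand about 78 mm apart (jaws 105 mm over all); they are parallel when 34 mm apart.
- trigger (a joint): Travel of the trigger bar, m: 0 at rest (jaws open), 0.018 at the stop. Sprung: moves from about 7 N, needs 12 N at 15 mm, so a 5 to 6 N grip holds the reacher with jaws open. Jaws meet the 34 mm valve body at about 0.0145; about 0.3 of any further force goes to each jaw (35 to 45 N grips safely). Jaws open again as it is let out.
- jaw_left: The reacher's jaw on its +y side (aluminium, rubber pad). Origin under its hinge at x = 150 mm, y = +14 mm of the reacher.
- jaw_right: The reacher's jaw on its -y side. Origin under its hinge at x = 150 mm, y = -14 mm of the reacher.
- valve: Loose brass valve body, 78 mm long along its own x, with a 36 mm long square middle of 34 x 34 mm and round ends of 29 mm, about 0.14 kg, lying flat on the worktop under the rack. Origin in the middle of its underside, z up. Grip it across its y. Its two ends are alike.
- valve_mid (a point): The centre of the valve body (17 mm above its underside).
- rack: Fixed low slatted steel rack, 180 mm deep (x), 280 mm wide (y). Origin on the worktop at the middle of its footprint. Open front edge at x = -90 mm, clear height under it 80 mm (top at 92 mm); closed by 8 mm panels at the sides and, to 45 mm high, the back. The valve body lies 60 to 90 mm in from the front edge, its length along the rack's x within 0.3 rad.
- drawer (a joint): How far the kit drawer is open, m: 0 fully home against its stop, at the start 0.115 to 0.14. It slides along the case's x (home towards case +x). Friction about 1 N; in the last 19 mm a sprung catch resists with about 4 N and, below about 6 mm, pulls it home and holds it.
- drawer_floor (a point): Front edge of the kit drawer's inner floor, mid-width, moving with the drawer, 42 mm above the worktop; x points inwards to the back, y across. The floor is 193 mm by 152 mm, its walls 34 mm high, its front panel's top 34 mm above the floor; only what is in front of the case is open from above.
- drawer_face (a point): Centre of the drawer front's outer face (186 mm wide, 44 mm high, 54 mm above the worktop), where it can be pushed; 18 mm in front of the inner floor's front edge.
- case: Fixed grey kit case of the drawer, 240 mm deep (x), 190 mm wide (y), 100 mm high, carry handle on top to 127 mm. Origin on the worktop under the middle of the case's front edge; the case stands at x 0..240 mm, the drawer's face is at x = -12 mm when home.
- tin: Bystander: tin of 52 mm diameter and 45 mm high on top of the rack. Origin under its centre.
- tape: Bystander: white tape roll, 68 mm across, 22 mm high, on the worktop. Origin under its centre.
- wrench: Bystander: 170 mm steel wrench lying on the worktop, its length along x.
- tray: Bystander: aluminium tray, 160 x 110 x 28 mm, on the worktop. Origin under its centre.
There are look-alikes about, which are no part of the job. There is more than one size of the valve; the one meant has the size given above.

How it is judged (in metres and radians):
On the way, in this order (a step that is already met when the one before it is completed fails the run):
1. the squeezed reacher's two jaws clamp the valve body under the rack (contact force between each of jaw_left, jaw_right and valve above 1 N and value of joint trigger above 0.008 m and x of valve_mid in the frame of rack above -0.06 m), for 0.2 s.
2. the valve body is out in front of the rack, held in both jaws (x of valve_mid in the frame of rack below -0.125 m and contact force between each of jaw_left, jaw_right and valve above 0.5 N), for 0.1 s.
3. the valve body lies on the open drawer's floor, let go by the jaws (x of valve_mid in the frame of drawer_floor between 0.012 and 0.19 m and y of valve_mid in the frame of drawer_floor between -0.075 and 0.075 m and z of valve_mid in the frame of drawer_floor between 0.01 and 0.024 m and contact force between reacher and valve below 0.1 N and linear speed of valve below 0.05 m/s and value of joint drawer above 0.06 m), for 0.2 s.
4. the drawer is fully home with the valve body in it (x of valve_mid in the frame of drawer_floor between 0.012 and 0.19 m and y of valve_mid in the frame of drawer_floor between -0.075 and 0.075 m and z of valve_mid in the frame of drawer_floor between 0.01 and 0.024 m and value of joint drawer below 0.004 m), for 0.2 s.
At the end, for the whole second after the job is handed in: The drawer is home (open less than 4 mm) with the valve body lying at rest on its floor (its centre 10 to 24 mm above the floor and within the walls), and the reacher lies at rest, flat on the worktop (tilt under 0.1 rad, underside less than 8 mm above it), released (all of step 4 and linear speed of each of valve, reacher below 0.02 m/s and angle between reacher's own z axis and vertical below 0.1 rad and height (world z) of reacher between -0.005 and 0.008 m and contact force between reacher and valve below 0.1 N); the robot touches nothing.
It fails at once if the robot's fingers press on the valve body (contact force between the fingers and valve above 0.5 N).
It fails at once if the valve body is dropped (falls free, out of the jaws, at more than 0.7 m/s) (linear speed of valve above 0.7 m/s and contact force between reacher and valve below 0.05 N).
It fails at once if the tin, tape roll, wrench or tray is moved more than 40 mm (distance of any of tin, tape, wrench, tray from where it was at the start of the episode above 0.04 m).
It also fails if it takes over 64 s, if anything falls off the work surface, if the arm or the gripper's body presses on something with over 40 N, if the wrist force passes 120 N, or if a joint passes its speed limit or range.

## Robot

A 6-joint arm with a two-finger parallel gripper is mounted at the origin on the work surface. World frame = base frame: x ahead of the robot, y to its left, z up, the work surface at z = 0. Lengths are in m, angles in degrees, forces in N, time in s.
With the tool pointing down it reaches from about 0.35 to 0.875 m from the base axis. Payload 4.2 kg.
Tool frame: the origin (TCP) lies at the very end of the fingers, on their centre line; the grasp point (between the pads) lies 19 mm behind it; y points along the fingers, z is the direction in which the jaws open and shut, and the axes are right-handed (so a half turn about y gives the same grasp; the last joint's range is limited). The gripper opens to 87 mm and grips with 3 to 60 N. Pads are 19 mm wide; open, the fingers measure 117 mm over their backs; the gripper's body (75 mm by 190 mm) begins 51 mm behind the grasp point.
Start: joints at [79.847, 22.042, 0.453, 0, -68.411, -14.817], TCP at [0.264, 0.567, 0.185] pointing down, gripper open.
Joint ranges: [-179.83, 179.83], [-69.29, 118.12], [-61.27, 80.66], [-181.25, 117.63], [-171.15, -9.14], [-177.46, 177.46]. Speed limits (degrees/s): [159.86, 159.86, 180, 180, 180, 180].

## Interface

Orientations are given as a 3x3 rotation matrix whose columns are the frame's x, y, z axes.
In Python, from bench import r gives the robot as it stands. The module is installed in compiled form; this text tells all that it offers.
- The arm moves only by the shell command python3 -m crank 'ROWS' [OPENING] [FORCE]. ROWS is text: rows parted by semicolons, each of 6 numbers parted by spaces: the shift along the tool's x, y, z in m, then the turn, a rotation vector about the tool's x, y, z in degrees. A call has 1 to 8 rows; each row shifts and turns the commanded pose from where the row before left it, along the tool's axes as they then stand; what a row does not reach is not made up. A row lasts 1/10 s, in which the tool goes at most 50 mm and 8.59 degrees, less where a joint would pass 70% of its speed; a pose out of reach is approached as far as the arm can. A call is refused whole if a number of a shift passes 0.05 or a number of a turn 8.59, either way. A call with a gripper value outside its range is refused whole. OPENING is the finger opening in m, from 0 to 0.087, set as the call begins (- or left out, the last holds). The fingers move at their own pace and stop on an object; FORCE is the grip in N (left out, the last holds). Time passes only in rows, so rows that do not move let the fingers close. It gives the time, the measured TCP pose, the force and the opening at its end, in the units of the state.
- r.get_state(): the state, without advancing time (a new reading comes with each control period).
- r.capture(name): name is "scene" or "top" or "wrist"; returns (picture, depth): 400x640x3 uint8, red, green, blue; 400x640 float32, m along the optical axis (not along the pixel's ray), 0 where there is no reading.
- r.camera_model(name): a dict with "fx", "fy", "cx", "cy" (pixels), "distortion" ([k1, k2, p1, p2, k3] as OpenCV has them; the pictures are not rectified), "R" (3x3) and "t" (3): a world point X has camera coordinates R X + t. Camera axes: x right, y down, z forward; pixel columns grow to the right and rows downward; lengths in m; the calibration is good to about 2 mm. A picture is of the moment at which its call begins: read the wrist's pose just before it. camera_model takes no time and is no camera call; for the wrist camera it gives the pose at the moment of the call.
- r.finish_job(): hands the job in, once; it reports no verdict.
Trained networks look in the newest picture that a camera, given by its name, has taken for a name from the list of things; names that differ only in an ending like _2 or _b are one class to them, and where a whole thing is asked for, a point or a joint stands for the part that bears it (a point fixed in the world has none). Each returns a list of dicts, best first, with "conf" (0 to 1); they miss things now and then, are a little off and sometimes report something else, mostly with a low value. They report only what shows in the picture. A call takes as long as a camera call. They do not tell look-alikes from the thing itself.
- r.masks_of(name, camera): "region" (400x640 bool, what is visible of it) and "extent" ([left, top, right, bottom] in pixels, round what is visible of it).
- r.spot_point(name, camera): "centre" ([row, column] in pixels: a listed point, or the origin of a listed thing).
The state is a dict: "time": time; "qpos": joint angles; "qvel": joint speeds; "tau": joint torques, N m; "ee_pos": TCP position; "eef_rot": TCP orientation; "ft_force": force on the tool from outside, world axes, zero at the start; "torque": the same for the moment, N m; "grip_width": finger opening in m.
Only numpy, scipy, OpenCV 4.12 (cv2) and the standard library are available. Lean on these libraries where they do the work, as an engineer would, in place of code of your own. Each camera call takes 0.05 s, during which the arm holds its last target.

## Working session

There is one attempt and no reset: what is moved stays moved. The work goes in short steps, Python scripts to look and compute and a shell command to move; the robot and the scene stay as the last step left them, time stands still between calls to the robot, and variables do not carry over. Pictures are saved under pics/ and viewed, and the job is handed in when it is done.

```bash
mkdir -p pics; ls
python3 - <<'E'
from bench import r
import cv2,json
s=r.get_state(); print(s['time'],s['ee_pos'],s['eef_rot'],s['grip_width'],s['ft_force'])
for c in ("scene","top"):
    p,d=r.capture(c); cv2.imwrite(f"pics/{c}0.png",p[...,::-1]); m=r.camera_model(c); print(c,m)
E
```

```text
pics
0.0 [0.26352531 0.56597897 0.18396649] [[-9.06452580e-01 -8.55416417e-04 -4.22306746e-01]
 [ 4.22307608e-01 -1.97600254e-03 -9.06450428e-01]
 [-5.90866272e-05 -9.99997682e-01  2.15240147e-03]] 0.08704770845797104 [-0.16758358  0.3158411  -0.13499106]
scene {'fx': 426.75761599047934, 'fy': 426.75761599047934, 'cx': 323.8544935430314, 'cy': 198.01365757374361, 'distortion': array([-0.0566732,  0.       ,  0.       ,  0.       ,  0.       ]), 'R': array([[ 0.1044377 ,  0.99450907, -0.00666966],
       [ 0.86626529, -0.09426055, -0.49061125],
       [-0.48854603,  0.04546062, -0.87135304]]), 't': array([-0.05870852, -0.45161092,  1.5671123 ])}
top {'fx': 393.40467615447574, 'fy': 393.40467615447574, 'cx': 318.57997656231186, 'cy': 201.5134525429391, 'distortion': array([-0.09808209,  0.        ,  0.        ,  0.        ,  0.        ]), 'R': array([[-0.02158102, -0.9996421 , -0.0158092 ],
       [-0.98769313,  0.02376784, -0.15458774],
       [ 0.15490816,  0.01227848, -0.98785257]]), 't': array([0.0121371 , 0.55483638, 1.44717669])}
```

View pics/scene0.png

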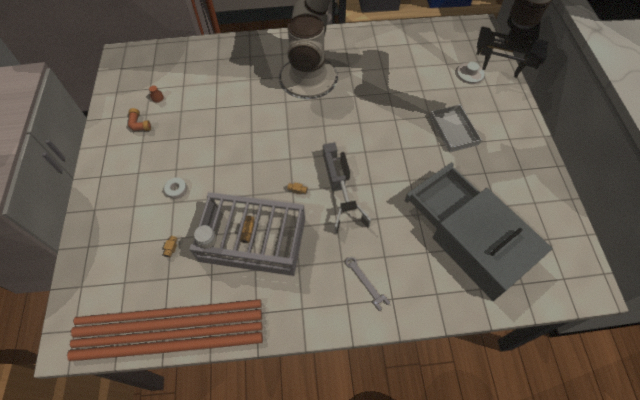

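View pics/top0.png

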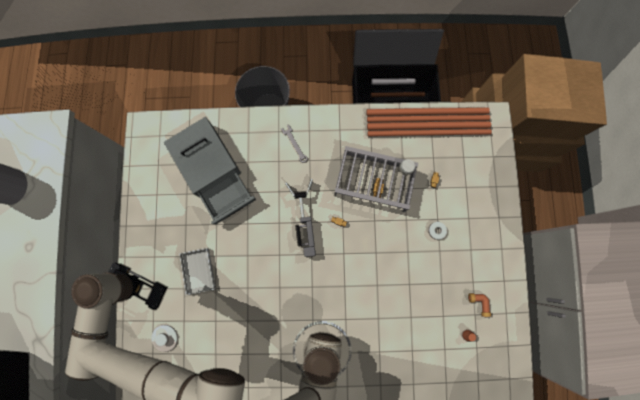

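```bash
cat > h.py <<'E'
from bench import r
import numpy as np, cv2
def rays(cam,uv,m=None):
    m=m or r.camera_model(cam)
    K=np.array([[m['fx'],0,m['cx']],[0,m['fy'],m['cy']],[0,0,1]])
    p=cv2.undistortPoints(np.array(uv,float).reshape(-1,1,2),K,np.array(m['distortion']))[:,0]
    return np.c_[p,np.ones(len(p))],m
def atz(cam,uv,z,m=None):
    q,m=rays(cam,uv,m); R=np.array(m['R']);t=np.array(m['t'])
    C=-R.T@t; D=q@R
    return C+D*((z-C[2])/D[:,2])[:,None]
def atd(cam,uv,d,m=None):
    q,m=rays(cam,uv,m); R=np.array(m['R']);t=np.array(m['t'])
    return (q*np.array(d).reshape(-1,1)-t)@R
def cloud(cam,depth,m=None):
    v,u=np.nonzero(depth>0)
    return np.c_[u,v],atd(cam,np.c_[u,v],depth[v,u],m)
def proj(cam,X,m=None):
    m=m or r.camera_model(cam)
    K=np.array([[m['fx'],0,m['cx']],[0,m['fy'],m['cy']],[0,0,1]])
    R=np.array(m['R']);t=np.array(m['t'])
    return cv2.projectPoints(np.array(X,float).reshape(-1,1,3),cv2.Rodrigues(R)[0],t,K,np.array(m['distortion']))[0][:,0]
E
python3 - <<'E'
from h import *
for c in ("top","scene"):
    p,d=r.capture(c)
    np.save(f"{c}_d.npy",d); np.save(f"{c}_p.npy",p)
    for n in ("valve","reacher","rack","drawer","case","tin","tape","wrench","tray"):
        for o in r.masks_of(n,c)[:5]:
            if o['conf']<.2: continue
            m=o['region']; v,u=np.nonzero(m)
            X=atd(c,np.c_[u,v],d[v,u]); X=X[d[v,u]>0]
            print(c,n,round(o['conf'],2),o['extent'],m.sum(),np.median(X,0).round(3))
    for n in ("grip","jaws_mid","valve_mid","drawer_floor","drawer_face","reacher","rack","case","tape","tin","tray","wrench"):
        for o in r.spot_point(n,c)[:4]:
            if o['conf']>.2: print(c,'pt',n,round(o['conf'],2),np.round(o['centre'],1))
p=np.load("top_p.npy")
cv2.imwrite("pics/c1.png",cv2.resize(p[100:280,260:460],(800,720),interpolation=cv2.INTER_CUBIC)[:600,:,::-1])
p=np.load("scene_p.npy")
cv2.imwrite("pics/c2.png",cv2.resize(p[140:290,150:350],(800,600),interpolation=cv2.INTER_CUBIC)[:,:,::-1])
E
```

```text
top valve 0.7 [375.2, 177.8, 387.3, 196.3] 161 [ 0.601 -0.225  0.033]
top valve 0.55 [198.6, 170.9, 255.7, 225.6] 1712 [0.583 0.358 0.044]
top valve 0.4 [331.2, 214.2, 345.9, 229.0] 116 [ 0.481 -0.074  0.024]
top reacher 0.59 [284.5, 181.7, 311.4, 256.9] 525 [0.44  0.052 0.057]
top rack 0.6 [337.4, 145.5, 419.3, 210.2] 1810 [ 0.639 -0.224  0.09 ]
top drawer 0.82 [198.4, 169.2, 256.9, 226.4] 1771 [0.582 0.357 0.044]
top case 0.63 [164.0, 116.0, 252.9, 227.5] 4829 [0.681 0.411 0.097]
top tin 0.68 [399.2, 159.6, 412.8, 176.9] 180 [ 0.662 -0.324  0.136]
top tin 0.53 [179.3, 246.2, 211.3, 293.9] 1301 [0.302 0.475 0.004]
top tape 0.69 [428.7, 221.8, 450.4, 245.3] 246 [ 0.435 -0.451  0.02 ]
top wrench 0.67 [279.9, 124.6, 305.5, 162.3] 236 [0.795 0.092 0.006]
top tray 0.93 [180.8, 248.3, 212.9, 294.4] 1344 [0.302 0.476 0.004]
top tray 0.73 [197.3, 170.8, 255.9, 224.2] 1659 [0.583 0.357 0.044]
top tray 0.36 [162.9, 114.9, 254.6, 223.2] 4975 [0.681 0.41  0.097]
top pt grip 0.72 [233.8 304. ]
top pt grip 0.54 [188.3 381. ]
top pt grip 0.38 [145.4 293.5]
top pt jaws_mid 0.96 [184.1 299.1]
top pt
[... 1471 characters left out ...]
347.4, 257.4, 385.2, 306.8] 350 [0.807 0.093 0.007]
scene tray 0.72 [430.2, 102.9, 481.2, 151.7] 1557 [0.303 0.475 0.004]
scene pt grip 0.58 [165.2 339.7]
scene pt jaws_mid 0.55 [225.3 352.7]
scene pt valve_mid 0.74 [216.5 346. ]
scene pt valve_mid 0.73 [185.9 297.6]
scene pt valve_mid 0.72 [228.  247.1]
scene pt valve_mid 0.63 [245.1 168.8]
scene pt drawer_floor 0.66 [192.7 430.5]
scene pt drawer_floor 0.59 [208.3 353.7]
scene pt drawer_face 0.87 [180.9 427.6]
scene pt reacher 0.67 [173.2 340.8]
scene pt rack 0.96 [239.8 256.6]
scene pt case 0.71 [219.3 454. ]
scene pt tape 0.68 [191.7 175.1]
scene pt tin 0.75 [240.2 208.4]
scene pt tray 0.74 [126.6 452.9]
scene pt wrench 0.59 [281.9 366.7]
```

View pics/c1.png

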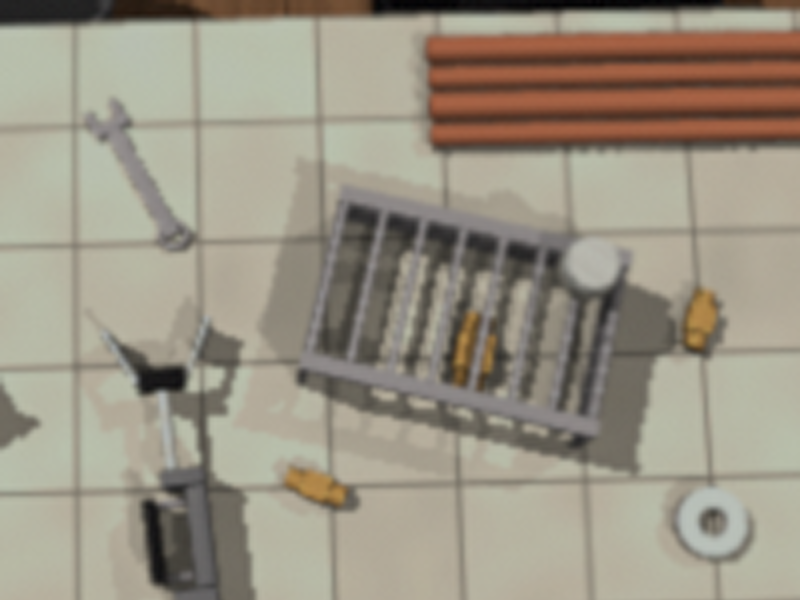

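View pics/c2.png

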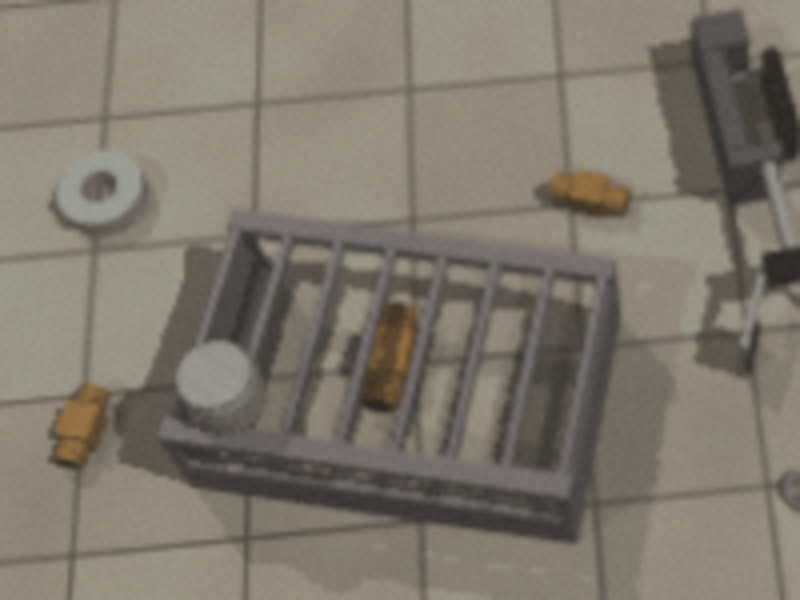

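Run:
```python
from h import *
for c in ("top","scene"):
    d=np.load(f"{c}_d.npy"); uv,X=cloud(c,d)
    def box(n,lo,hi,zlo,zhi):
        k=np.all((X[:,:2]>lo)&(X[:,:2]<hi),1)&(X[:,2]>zlo)&(X[:,2]<zhi)
        P=X[k]; b=cv2.minAreaRect((P[:,:2]*1000).astype(np.float32))
        print(c,n,k.sum(),np.round(b[0],1),np.round(b[1],1),round(b[2],1),'z',np.percentile(P[:,2],[5,50,95]).round(3)); return P
    box('tabl',(.3,-.1),(.6,.0),-.05,.05)
    box('rack',(.45,-.42),(.8,-.05),.075,.105)
    box('casetop',(.5,.2),(.9,.6),.092,.11)
    box('drawer',(.4,.2),(.9,.5),.065,.085)
    box('reacher',(.3,-.03),(.7,.12),.035,.075)
    box('reacherhigh',(.3,-.03),(.7,.12),.05,.075)
    box('valve',(.57,-.26),(.67,-.19),.012,.05)
    k=np.all((X[:,:2]>(.3,-.03))&(X[:,:2]<(.7,.12)),1)&(X[:,2]>.02)&(X[:,2]<.08)
    np.save(f"re_{c}.npy",X[k])
    # render ortho height
    im=np.zeros((400,160),np.uint8)
    for x,y,z in X[k]:
        im[int((.7-x)*1000),int((.12-y)*1000)]=int(np.clip(z*3500,0,255))
    cv2.imwrite(f"pics/re_{c}.png",cv2.dilate(im,np.ones((3,3))))
a=cv2.imread("pics/re_top.png");b=cv2.imread("pics/re_scene.png");cv2.imwrite("pics/re.png",np.hstack([a,b]))
```

```text
top tabl 2000 [449.8 -50. ] [299.5  99.9] 0.0 z [-0.005  0.     0.013]
top rack 1350 [ 635.4 -218.4] [281.7 183.6] 75.4 z [0.083 0.091 0.096]
top casetop 2922 [738.4 447.8] [242.9 193.9] 31.0 z [0.095 0.1   0.105]
top drawer 404 [680.2 410.7] [369.9 190.7] 31.3 z [0.068 0.075 0.081]
top reacher 581 [493.7  58.5] [288.   96.6] 5.1 z [0.048 0.058 0.064]
top reacherhigh 539 [495.1  68.8] [289.9  92.1] 1.4 z [0.052 0.058 0.065]
top valve 122 [ 608.  -231.2] [33.9 74.8] 78.9 z [0.02  0.032 0.038]
scene tabl 2387 [449.9 -50. ] [299.8 100. ] 0.0 z [-0.005 -0.001  0.017]
scene rack 2626 [ 638.3 -218.3] [279.5 182.3] 75.1 z [0.081 0.091 0.095]
scene casetop 5545 [741.7 447.5] [243.  195.5] 31.0 z [0.097 0.1   0.103]
scene drawer 941 [687.4 410.2] [373.4 186.3] 30.0 z [0.066 0.074 0.082]
scene reacher 893 [498.4  50.7] [286.5  97.4] 8.4 z [0.041 0.056 0.062]
scene reacherhigh 741 [496.  60.] [283.1  96.1] 4.8 z [0.051 0.056 0.062]
scene valve 249 [ 611.1 -226.9] [29.7 79. ] 73.5 z [0.017 0.031 0.037]
```

View pics/re.png

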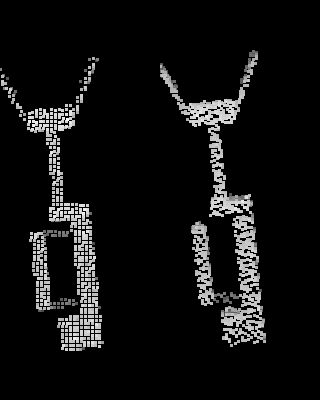

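```bash
cat >> h.py <<'E'
def fitre(P,off=(0,0)):
    """pose of the reacher from its high points (z>.045): shaft line, head centre, plates"""
    from scipy.optimize import minimize
    Q=P[:,:2]
    # model rectangles seen from above (x0,x1,y0,y1): shaft, head
    def go(p):
        c,s=np.cos(p[2]),np.sin(p[2]); L=(Q-p[:2])@np.array([[c,-s],[s,c]])
        rect=[(60,139,-6,6),(139,161,-22,22),(-48,48,-30,-18),(-40,40,22,32)]
        D=[]
        for a,b,e,f in rect:
            dx=np.maximum(np.maximum(a/1e3-L[:,0],L[:,0]-b/1e3),0);dy=np.maximum(np.maximum(e/1e3-L[:,1],L[:,1]-f/1e3),0)
            D.append(np.hypot(dx,dy))
        return D,L
    return go
def toolmove(pt,yawdeg):
    """pt = TCP target; yawdeg = world yaw wanted for tool -z (reacher y+ = -tool z): reacher yaw"""
    s=r.get_state(); R=np.array(s['eef_rot']); p=np.array(s['ee_pos'])
    th=np.radians(yawdeg); ry=np.array([-np.sin(th),np.cos(th),0]); z=-ry; y=np.array([0,0,-1.]); x=np.cross(y,z)
    Rt=np.c_[x,y,z]
    from scipy.spatial.transform import Rotation as Ro
    print('now',p.round(4),'yaw',np.degrees(np.arctan2(R[0,2],-R[1,2])).round(2),'opening',round(s['grip_width'],4),'F',np.array(s['ft_force']).round(1),'t',s['time'])
    d=np.array(pt)-p
    print(' shift in present axes',(R.T@d).round(4),' in target axes',(Rt.T@d).round(4),' turn(rotvec tool deg)',np.degrees(Ro.from_matrix(R.T@Rt).as_rotvec()).round(2))
E
python3 - <<'E'
from h import *
for c in ("top","scene"):
    P=np.load(f"re_{c}.npy")
    S=P[(P[:,0]>.505)&(P[:,0]<.565)&(P[:,1]>.04)&(P[:,1]<.09)&(P[:,2]>.045)]
    l=cv2.fitLine((S[:,:2]*1000).astype(np.float32),cv2.DIST_HUBER,0,.01,.01).ravel()
    th=np.degrees(np.arctan2(l[1],l[0])); th=(th+90)%180-90
    H=P[(P[:,0]>.56)&(P[:,0]<.60)&(P[:,2]>.05)]
    d=np.array([np.cos(np.radians(th)),np.sin(np.radians(th))]); n=np.array([-d[1],d[0]])
    u=(P[:,:2]-l[2:]/1000)@d; v=(P[:,:2]-l[2:]/1000)@n
    hh=(abs(v)<.02)&(u>0)
    print(c,len(S),th,l[2:], 'head far u',np.percentile(u[hh],99),'near edges', np.percentile(u[(abs(v)<.035)],1))
    # far edge head x=161; origin
    o=l[2:]/1000+d*(np.percentile(u[hh],99)-.161); print(' origin',o.round(4))
    L=np.c_[(P[:,:2]-o)@d,(P[:,:2]-o)@n]
    b=L[abs(L[:,0])<.05]; print(' rear',L[:,0].min(),'y range',np.percentile(b[:,1],[1,99]).round(4), 'trigger x', np.percentile(b[b[:,1]>.02][:,0],[1,99]))
toolmove([.43,.055,.2],5)
E
```

```text
top 51 6.31736 [535.8389    64.746994] head far u 0.0560239289990004 near edges -0.18515323459477714
 origin [0.4315 0.0532]
 rear -0.08169080483337172 y range [-0.0285  0.0332] trigger x [-0.03869394  0.0378617 ]
scene 72 6.003166 [535.4711    61.863583] head far u 0.06289088271915598 near edges -0.17753283211708146
 origin [0.4379 0.0516]
 rear -0.08287912188671133 y range [-0.0291  0.0324] trigger x [-0.03904806  0.04144999]
now [0.2638 0.5666 0.185 ] yaw -24.97 opening 0.087 F [ 0.3 -0.3 -0.9] t 2.3
 shift in present axes [-0.3666 -0.015   0.3936]  in target axes [-0.121  -0.015   0.5241]  turn(rotvec tool deg) [ -0.   -29.97   0.  ]
```

```bash
python3 -m crank '-0.026 0 0.028 0 0 0;-0.026 0 0.028 0 0 0;-0.026 0 0.028 0 0 0;-0.026 0 0.028 0 0 0;-0.026 0 0.028 0 0 0;-0.026 0 0.028 0 0 0;-0.026 0 0.028 0 0 0' 0.087 5 && python3 -m crank '-0.026 0 0.028 0 0 0;-0.026 0 0.028 0 0 0;-0.026 0 0.028 0 0 0;-0.026 0 0.028 0 0 0;-0.026 0 0.028 0 0 0;-0.026 0 0.028 0 0 0;-0.026 0 0.028 0 0 0' && python3 -m crank '0 0 0 0 -7.8 0;0 0 0 0 -7.8 0;0 0 0 0 -7.8 0;0 0 0 0 -7.8 0;0 0 0 0 0 0;0 0 0 0 0 0'
python3 - <<'E'
from h import *
m=r.camera_model("wrist"); p,d=r.capture("wrist"); cv2.imwrite("pics/w1.png",p[...,::-1]); np.save("w1_d.npy",d); np.save("w1_m.npy",m,allow_pickle=True)
uv,X=cloud("wrist",d,m); 
k=np.all((X[:,:2]>(.3,-.03))&(X[:,:2]<(.7,.12)),1)&(X[:,2]>.02)&(X[:,2]<.08)
P=X[k]; np.save("re_w.npy",P); print(k.sum(),np.percentile(X[:,2],[10,50,90]))
toolmove([.434,.0525,.2],6.1)
E
```

```text
time: 3.0
ee_pos: [0.3463, 0.3106, 0.1853]
eef_rot: [[-0.907, 0.0, -0.422], [0.422, 0.001, -0.907], [-0.0, -1.0, -0.001]]
ft_force: [-0.4, 0.5, -0.1]
grip_width: 0.0867
time: 3.7
ee_pos: [0.4286, 0.0561, 0.1855]
eef_rot: [[-0.907, 0.001, -0.422], [0.422, 0.0, -0.907], [-0.001, -1.0, -0.001]]
ft_force: [0.5, -0.9, -0.7]
grip_width: 0.0867
time: 4.3
ee_pos: [0.4283, 0.0576, 0.1852]
eef_rot: [[-0.994, 0.0, 0.106], [-0.106, 0.0, -0.994], [-0.0, -1.0, -0.0]]
ft_force: [0.0, -0.4, -0.1]
grip_width: 0.087
7227 [-3.29093937e-04  1.60949840e-03  3.31087533e-01]
now [0.4283 0.0576 0.1851] yaw 6.1 opening 0.087 F [ 0.1 -1.  -0.3] t 4.35
 shift in present axes [-0.0051 -0.0149  0.0057]  in target axes [-0.0051 -0.0149  0.0057]  turn(rotvec tool deg) [ 0.   -0.   -0.01]
```

View pics/w1.png

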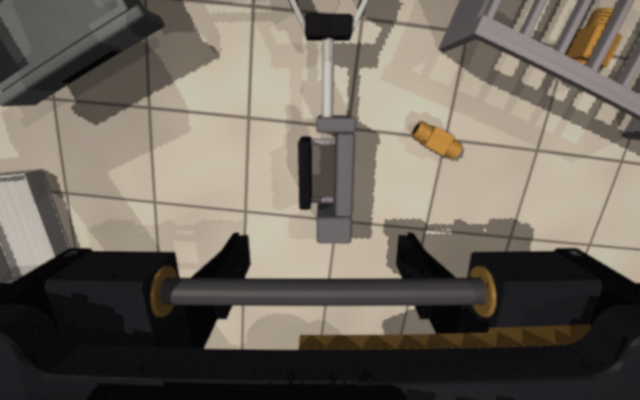

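Run:
```python
from h import *
d=np.load("w1_d.npy"); m=np.load("w1_m.npy",allow_pickle=True).item()
uv,X=cloud("wrist",d,m)
def reg(u0,u1,v0,v1,zl,zh):
    k=(uv[:,0]>=u0)&(uv[:,0]<u1)&(uv[:,1]>=v0)&(uv[:,1]<v1)&(X[:,2]>zl)&(X[:,2]<zh); return X[k]
S=reg(318,340,45,112,.045,.07)
l=cv2.fitLine((S[:,:2]*1000).astype(np.float32),cv2.DIST_HUBER,0,.01,.01).ravel()
th=(np.arctan2(l[1],l[0])+np.pi/2)%np.pi-np.pi/2; dd=np.array([np.cos(th),np.sin(th)]);n=np.array([-dd[1],dd[0]])
print(np.degrees(th),len(S),S[:,2].mean()); c=l[2:]/1000
def loc(P,o): return np.c_[(P[:,:2]-o)@dd,(P[:,:2]-o)@n]
H=loc(reg(295,365,5,45,.055,.07),c)
print('head x',np.percentile(H[:,0],[2,98]),'y',np.percentile(H[:,1],[2,98]))
T=loc(reg(295,312,130,215,.045,.07),c); F=loc(reg(335,358,130,205,.045,.07),c)
print('trig x',np.percentile(T[:,0],[2,98]),'y',np.percentile(T[:,1],[2,98]),'plate y',np.percentile(F[:,1],[2,98]))
x0=np.percentile(T[:,0],[2,98]).mean(); print('origin by trigger',c+dd*x0,'by head',c+dd*(np.percentile(H[:,0],[2,98]).mean()-.15))
# drawer + case + rack + valve
b=reg(0,250,0,200,.07,.081); print('drawer rim',cv2.minAreaRect((b[:,:2]*1000).astype(np.float32)),len(b))
R=reg(430,640,0,150,.08,.1); print('rack',len(R))
V=reg(560,640,0,80,.012,.045); print('valve',len(V),V.mean(0),cv2.minAreaRect((V[:,:2]*1000).astype(np.float32)))
```

```text
6.0532956 768 0.05733554851926925
head x [0.03322557 0.06316096] y [-0.03075121  0.02731592]
trig x [-0.13863518 -0.06259478] y [0.01842546 0.03224421] plate y [-0.02910002 -0.00954171]
origin by trigger [0.43475389 0.05606813] by head [0.43356877 0.05594246]
drawer rim ((535.0023803710938, 325.541748046875), (27.105052947998047, 185.20175170898438), 30.745704650878906) 4007
rack 7417
valve 1350 [ 0.61493047 -0.2217613   0.02770434] ((615.236083984375, -230.63052368164062), (36.50239944458008, 63.93520736694336), 77.65757751464844)
```

```bash
python3 -m crank '-0.0053 0 0.0026 0 0 0;0 0.03 0 0 0 0;0 0.03 0 0 0 0;0 0.03 0 0 0 0;0 0.03 0 0 0 0;0 0.03 0 0 0 0;0 0.022 0 0 0 0;0 0 0 0 0 0' 0.087 5 && python3 -m crank '0 0 0 0 0 0;0 0 0 0 0 0;0 0 0 0 0 0;0 0 0 0 0 0;0 0 0 0 0 0;0 0 0 0 0 0' 0.055 5
```

```text
time: 5.15
ee_pos: [0.4319, 0.0544, 0.0105]
eef_rot: [[-0.994, -0.006, 0.107], [-0.107, -0.003, -0.994], [0.007, -1.0, 0.002]]
ft_force: [-0.5, -0.7, 0.2]
grip_width: 0.0869
time: 5.75
ee_pos: [0.4345, 0.0556, 0.0139]
eef_rot: [[-0.994, 0.002, 0.109], [-0.109, 0.0, -0.994], [-0.002, -1.0, -0.0]]
ft_force: [0.0, -2.1, 5.3]
grip_width: 0.0618
```

```bash
python3 -m crank '0 -0.005 0 0 0 0;0 -0.01 0 0 0 0;0 -0.015 0 0 0 0;0 -0.015 0 0 0 0;0 -0.01 0 0 0 0;0 0 0 0 0 0' - 5.5
python3 - <<'E'
from h import *
for c in ("scene","wrist"):
    p,d=r.capture(c); cv2.imwrite(f"pics/l_{c}.png",p[...,::-1])
a=cv2.imread("pics/l_scene.png")[100:300,230:430]; b=cv2.imread("pics/l_wrist.png")
cv2.imwrite("pics/l.png",np.hstack([cv2.resize(a,(400,400)),cv2.resize(b[:300],(400,188*2))[:400] if 0 else np.pad(cv2.resize(b,(400,250)),((0,150),(0,0),(0,0)))]))
E
```

```text
time: 6.35
ee_pos: [0.4346, 0.0561, 0.0694]
eef_rot: [[-0.994, 0.003, 0.109], [-0.109, 0.002, -0.994], [-0.003, -1.0, -0.001]]
ft_force: [0.3, 0.4, -3.3]
grip_width: 0.0619
```

View pics/l.png

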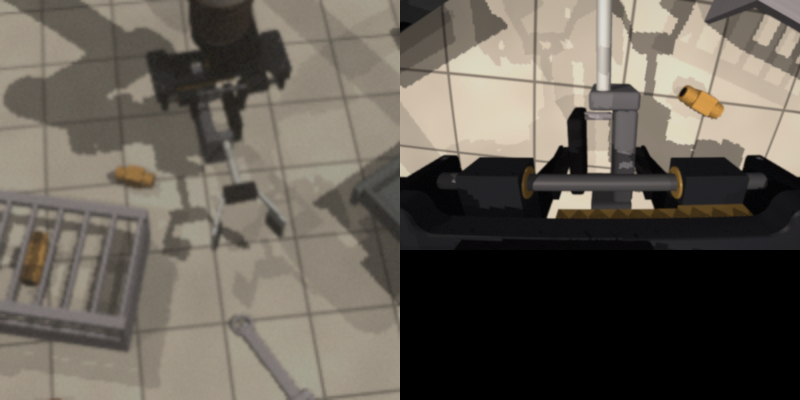

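```bash
python3 -m crank '0.008 0 0.013 0 0 0;0.016 0 0.026 0 0 0;0.02 0 0.033 0 0 0;0.02 0 0.033 0 0 0;0.02 0 0.033 0 0 0;0.02 0 0.033 0 0 0;0.02 0 0.033 0 0 0' && python3 -m crank '0.018 0 0.028 0 0 0;0.012 0 0.02 0 0 0;0.006 0 0.009 0 0 0;0 0 0 0 0 0;0 0 0 0 0 0'
python3 - <<'E'
from h import *
m=r.camera_model("wrist"); p,d=r.capture("wrist"); cv2.imwrite("pics/w2.png",p[...,::-1]); np.save("w2_d.npy",d); np.save("w2_p.npy",p); np.save("w2_m.npy",m,allow_pickle=True)
for o in r.masks_of("valve","wrist"): print(o['conf'],o['extent'])
p,d=r.capture("scene"); cv2.imwrite("pics/s2.png",cv2.resize(p[120:320,180:420],(720,600))[...,::-1])
toolmove([.304,-.222,.065],6)
E
```

```text
time: 7.15
ee_pos: [0.3313, -0.1623, 0.0681]
eef_rot: [[-0.994, -0.0, 0.109], [-0.109, -0.0, -0.994], [0.0, -1.0, 0.0]]
ft_force: [0.8, -1.8, 0.4]
grip_width: 0.0553
time: 7.65
ee_pos: [0.3027, -0.2215, 0.068]
eef_rot: [[-0.994, -0.0, 0.108], [-0.108, -0.0, -0.994], [0.0, -1.0, 0.0]]
ft_force: [-0.1, 0.6, -0.6]
grip_width: 0.0551
now [ 0.3033 -0.2209  0.0681] yaw 6.29 opening 0.055 F [-0.4  0.5 -0.3] t 7.8
 shift in present axes [-0.0006  0.0031  0.0011]  in target axes [-0.0006  0.0031  0.0011]  turn(rotvec tool deg) [-0.    0.29  0.  ]
```

View pics/w2.png

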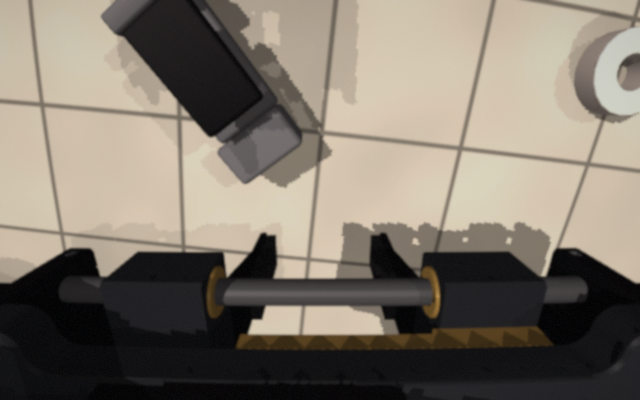

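View pics/s2.png

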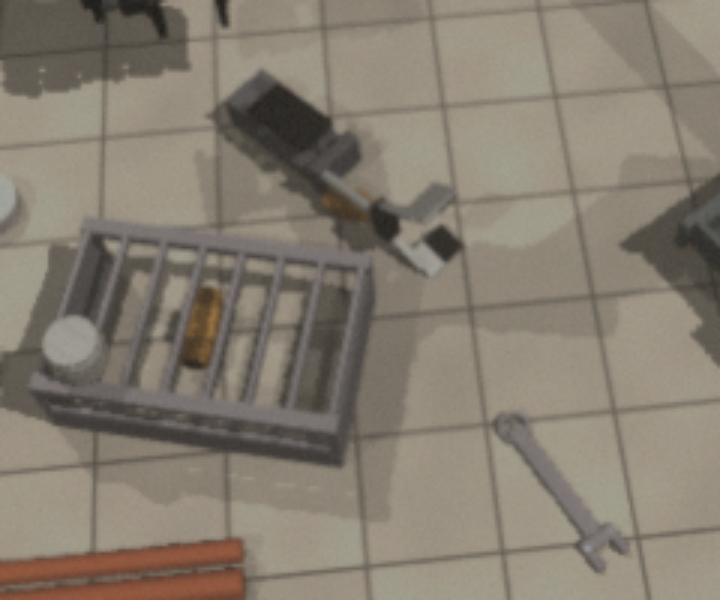

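```bash
python3 -m crank '0.005 -0.03 0 0 0 0;0 -0.045 0 0 0 0;0 -0.045 0 0 0 0;0 -0.045 0 0 0 0;0 0 0 0 0 0;0 0 0 0 0 0' 0.087 5
python3 - <<'E'
from h import *
for c in ("wrist","top","scene"):
    m=r.camera_model(c); p,d=r.capture(c); np.save(f"{c}3_d.npy",d); np.save(f"{c}3_p.npy",p); np.save(f"{c}3_m.npy",m,allow_pickle=True)
    cv2.imwrite(f"pics/{c}3.png",p[...,::-1] if c=='wrist' else (cv2.resize(p[120:280,240:440],(750,600)) if c=='top' else cv2.resize(p[120:250,220:360],(646,600)))[...,::-1])
toolmove([.304,-.222,.065],6)
E
```

```text
time: 8.4
ee_pos: [0.2988, -0.2213, 0.2337]
eef_rot: [[-0.994, 0.003, 0.11], [-0.11, -0.0, -0.994], [-0.003, -1.0, 0.0]]
ft_force: [-0.1, 0.7, 0.3]
grip_width: 0.0859
now [ 0.2973 -0.2212  0.2316] yaw 6.27 opening 0.0869 F [0.5 0.2 1. ] t 8.55
 shift in present axes [-0.007   0.1666  0.0017]  in target axes [-0.0066  0.1666  0.0015]  turn(rotvec tool deg) [0.07 0.27 0.16]
```

View pics/wrist3.png

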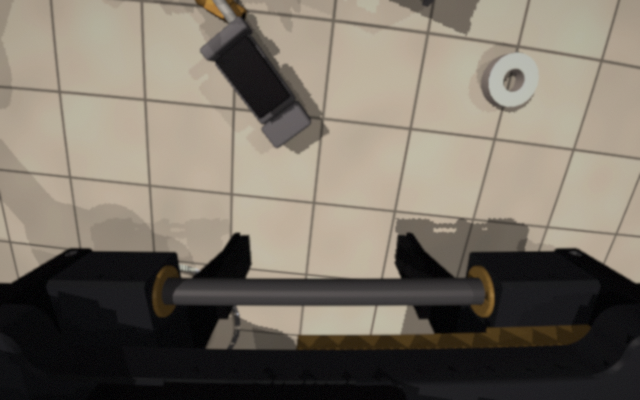

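View pics/top3.png

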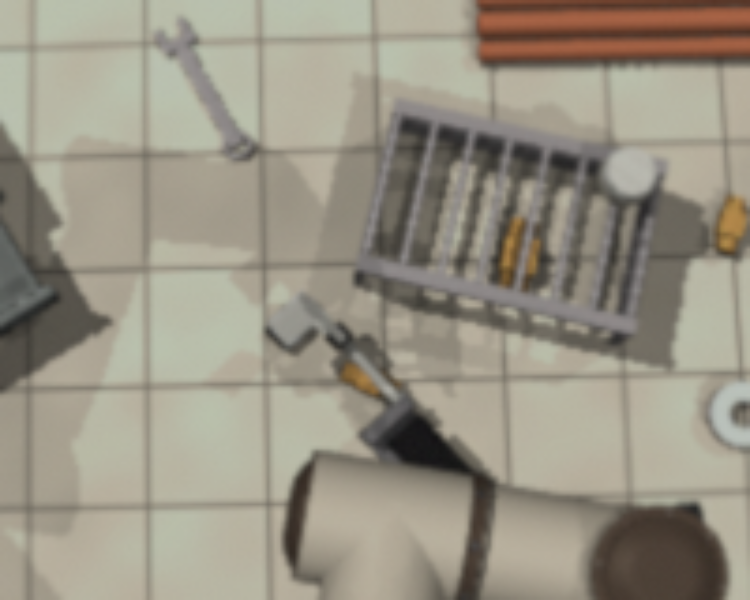

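View pics/scene3.png

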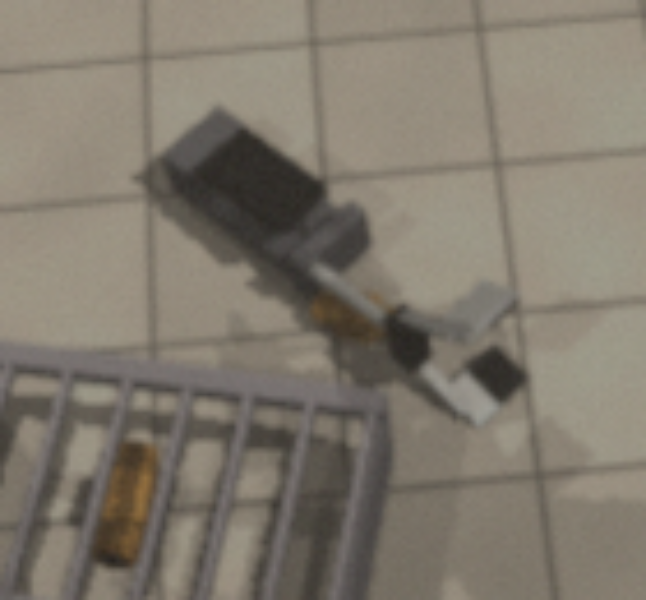

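Run:
```python
from h import *
ims=[]
for c in ("scene","wrist","top"):
    d=np.load(f"{c}3_d.npy"); p=np.load(f"{c}3_p.npy"); m=np.load(f"{c}3_m.npy",allow_pickle=True).item()
    uv,X=cloud(c,d,m)
    im=np.zeros((300,250,3),np.uint8); hm=np.zeros((300,250),np.uint8)
    k=(X[:,0]>.3)&(X[:,0]<.6)&(X[:,1]>-.2)&(X[:,1]<.05)&(X[:,2]<.12)&(X[:,2]>.008)
    o=np.argsort(X[k][:,2]); 
    for (x,y,z),(u,v) in zip(X[k][o],uv[k][o]):
        hm[int((.6-x)*1000),int((.05-y)*1000)]=int(np.clip(z*2500,0,255)); im[int((.6-x)*1000),int((.05-y)*1000)]=p[v,u,::-1]
    hm=cv2.applyColorMap(cv2.dilate(hm,np.ones((3,3))),cv2.COLORMAP_JET)
    ims.append(np.vstack([hm,cv2.dilate(im,np.ones((3,3)))]))
cv2.imwrite("pics/o3.png",np.hstack(ims))
```

```text
(no output)
```

View pics/o3.png

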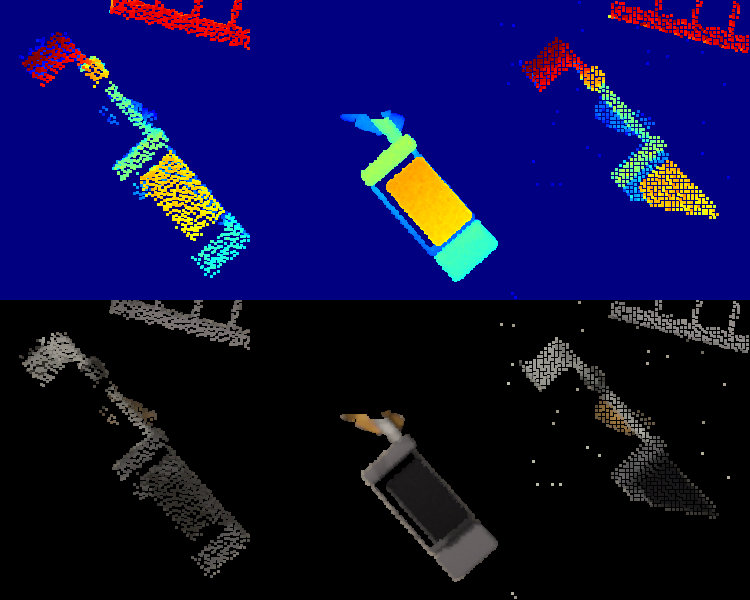

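Run:
```python
from h import *
d=np.load("wrist3_d.npy"); m=np.load("wrist3_m.npy",allow_pickle=True).item()
uv,X=cloud("wrist",d,m)
k=(uv[:,0]>255)&(uv[:,0]<320)&(uv[:,1]>95)&(uv[:,1]<155)&(X[:,2]>.036)&(X[:,2]<.048)
P=X[k]; b=cv2.minAreaRect((P[:,:2]*1000).astype(np.float32)); print(b,np.percentile(P[:,2],[2,50,98]))
print(cv2.boxPoints(b))
c=np.array(b[0])/1000
toolmove([c[0],c[1],.008],41)
```

```text
((348.879150390625, -166.60862731933594), (32.877384185791016, 57.30708694458008), 41.59634017944336) [0.03952621 0.04332521 0.04574651]
[[ 317.56317 -156.09364]
 [ 355.6081  -198.95021]
 [ 380.19513 -177.12361]
 [ 342.1502  -134.26704]]
now [ 0.2973 -0.2212  0.2316] yaw 6.27 opening 0.0869 F [0.5 0.2 1. ] t 8.55
 shift in present axes [-0.0578  0.2235 -0.0484]  in target axes [-0.0747  0.2236 -0.0074]  turn(rotvec tool deg) [  0.12 -34.73   0.14]
```

```bash
python3 -m crank '-0.029 0 -0.024 0 0 0;-0.029 0 -0.024 0 0 0;0 0 0 0 -8.5 0;0 0 0 0 -8.5 0;0 0 0 0 -8.5 0;0 0 0 0 -8.5 0;0 0 0 0 -1.3 0;0 0 0 0 0 0' 0.087 60 && python3 -m crank '0 0.04 0 0 0 0;0 0.04 0 0 0 0;0 0.04 0 0 0 0;0 0.04 0 0 0 0;0 0.04 0 0 0 0;0 0.018 0 0 0 0;0 0.005 0 0 0 0;0 0 0 0 0 0'
python3 - <<'E'
from h import *
toolmove([.349,-.1665,.008],41.6)
p,d=r.capture("wrist"); cv2.imwrite("pics/w4.png",p[...,::-1])
E
```

```text
time: 9.35
ee_pos: [0.3502, -0.1677, 0.2321]
eef_rot: [[-0.75, -0.002, 0.661], [-0.661, 0.0, -0.75], [0.002, -1.0, -0.002]]
ft_force: [-0.4, 1.1, 0.1]
grip_width: 0.0871
time: 10.15
ee_pos: [0.3504, -0.1679, 0.0096]
eef_rot: [[-0.749, -0.002, 0.662], [-0.662, -0.0, -0.749], [0.001, -1.0, -0.001]]
ft_force: [-0.5, -0.3, 0.2]
grip_width: 0.0875
now [ 0.3504 -0.1679  0.0096] yaw 41.47 opening 0.0875 F [-0.5 -0.3  0.2] t 10.15
 shift in present axes [ 0.0001  0.0016 -0.0019]  in target axes [ 0.0001  0.0016 -0.0019]  turn(rotvec tool deg) [ 0.06 -0.13  0.08]
```

View pics/w4.png

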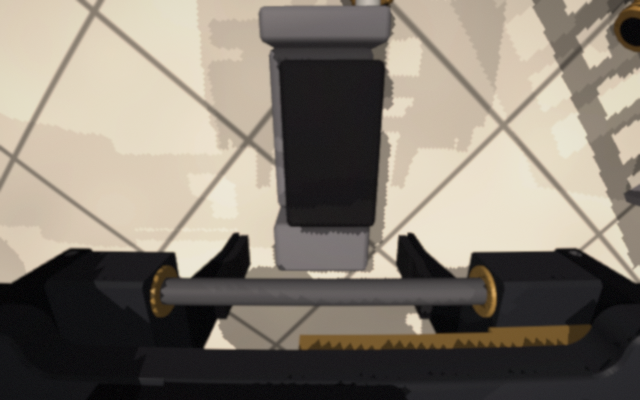

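```bash
python3 -m crank '0 0 0 0 0 0;0 0 0 0 0 0;0 0 0 0 0 0;0 0 0 0 0 0;0 0 0 0 0 0' 0.04 60 && python3 -m crank '0 -0.01 0 0 0 0;0 -0.02 0 0 0 0;0 -0.025 0 0 0 0;0 -0.025 0 0 0 0;0 0 0 0 0 0;0 0 0 0 0 0'
python3 - <<'E'
from h import *
toolmove([.5,0,.1],45)
p,d=r.capture("scene"); cv2.imwrite("pics/s5.png",cv2.resize(p[80:280,210:450],(720,600))[...,::-1])
E
```

```text
time: 10.7
ee_pos: [0.3508, -0.1678, 0.0103]
eef_rot: [[-0.749, 0.001, 0.663], [-0.663, -0.0, -0.749], [-0.0, -1.0, 0.0]]
ft_force: [-0.1, 0.9, -0.1]
grip_width: 0.0548
time: 11.3
ee_pos: [0.3506, -0.1677, 0.0902]
eef_rot: [[-0.749, 0.001, 0.663], [-0.663, 0.0, -0.749], [-0.001, -1.0, 0.001]]
ft_force: [-0.4, 0.6, -0.4]
grip_width: 0.0401
now [ 0.3506 -0.1677  0.0902] yaw 41.51 opening 0.0401 F [-0.4  0.6 -0.4] t 11.3
 shift in present axes [-0.223  -0.0096 -0.0265]  in target axes [-0.2242 -0.0098 -0.0129]  turn(rotvec tool deg) [-0.03 -3.49 -0.06]
```

View pics/s5.png

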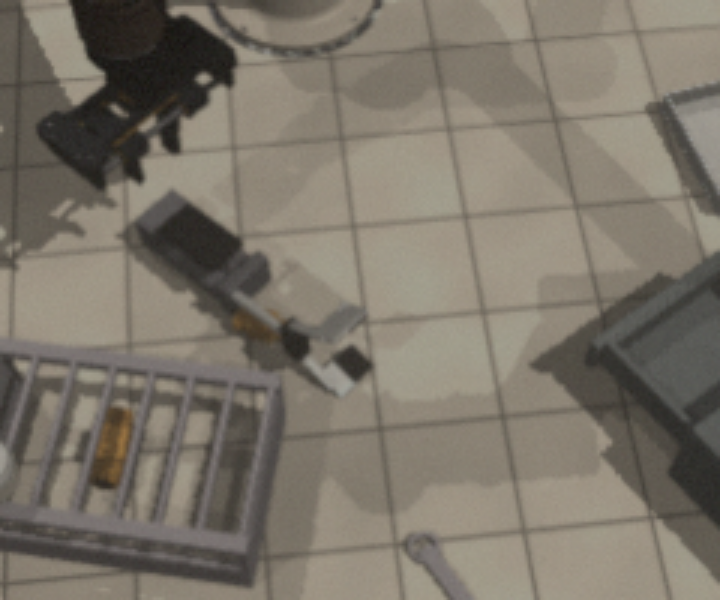

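```bash
python3 -m crank '0.01 -0.04 0 0 0 0;0.02 -0.04 0 0 0 0;0 -0.03 0 0 0 0;0 0 0 0 0 0;0 0 0 0 0 0' 0.087 60
python3 - <<'E'
from h import *
s=r.get_state(); m=r.camera_model("wrist"); p,d=r.capture("wrist"); cv2.imwrite("pics/w6.png",p[...,::-1])
np.save("w6_d.npy",d);np.save("w6_p.npy",p);np.save("w6_m.npy",m,allow_pickle=True)
uv,X=cloud("wrist",d,m)
im=np.zeros((300,250,3),np.uint8); hm=np.zeros((300,250),np.uint8)
k=(X[:,0]>.3)&(X[:,0]<.6)&(X[:,1]>-.2)&(X[:,1]<.05)&(X[:,2]<.12)&(X[:,2]>.004)
o=np.argsort(X[k][:,2])
for (x,y,z),(u,v) in zip(X[k][o],uv[k][o]):
    hm[int((.6-x)*1000),int((.05-y)*1000)]=int(np.clip(z*2500,0,255)); im[int((.6-x)*1000),int((.05-y)*1000)]=p[v,u,::-1]
hm=cv2.applyColorMap(cv2.dilate(hm,np.ones((3,3))),cv2.COLORMAP_JET)
cv2.imwrite("pics/o6.png",np.hstack([hm,im]))
# scene cross check of the rear block
p,d=r.capture("scene"); uv,X=cloud("scene",d)
k=(X[:,0]>.3)&(X[:,0]<.40)&(X[:,1]>-.22)&(X[:,1]<-.12)&(X[:,2]<.05)&(X[:,2]>.03)
print('scene block',X[k].mean(0),k.sum(),cv2.minAreaRect((X[k][:,:2]*1000).astype(np.float32)))
toolmove([.349,-.1665,.008],41.6)
E
```

```text
time: 11.85
ee_pos: [0.3276, -0.1875, 0.1992]
eef_rot: [[-0.749, -0.001, 0.663], [-0.663, 0.001, -0.749], [0.0, -1.0, -0.001]]
ft_force: [-0.4, 0.3, -0.6]
grip_width: 0.0722
scene block [ 0.35434596 -0.17387657  0.04035779] 135 ((352.7630310058594, -170.98281860351562), (34.90738296508789, 58.05223846435547), 42.81612014770508)
now [ 0.327  -0.1873  0.1982] yaw 41.52 opening 0.0796 F [0.4 0.4 0.3] t 11.95
 shift in present axes [-0.0308  0.1902 -0.0003]  in target axes [-0.0303  0.1902 -0.0009]  turn(rotvec tool deg) [ 0.19 -0.08  0.14]
```

View pics/o6.png

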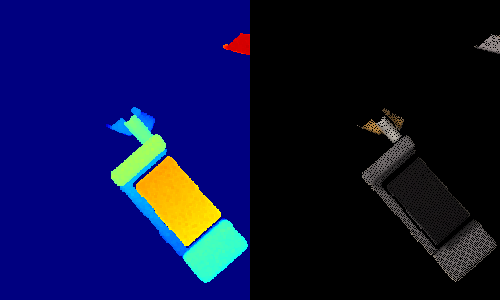

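View pics/w6.png

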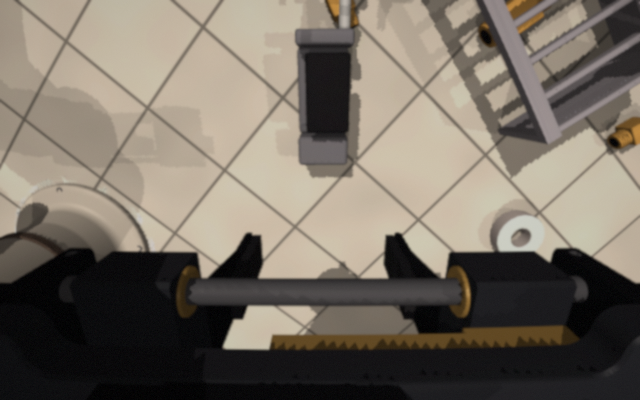

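Run:
```python
from h import *
m=np.load("w6_m.npy",allow_pickle=True).item()
s=r.get_state(); p=np.array(s['ee_pos']); R=np.array(s['eef_rot'])
C=-np.array(m['R']).T@np.array(m['t'])
print('TCP px',proj('wrist',[p,p+R[:,2]*.04,p-R[:,2]*.04,p-R[:,1]*.019],m),'cam in tool',R.T@(C-p), 'cam axis z in tool', R.T@np.array(m['R'])[2])
d=np.load("w6_d.npy"); uv,X=cloud("wrist",d,m)
# finger tip points measured
k=(uv[:,1]>225)&(uv[:,1]<260)&(uv[:,0]>225)&(uv[:,0]<262)&(d[uv[:,1],uv[:,0]]<.3)
L=(X[k]-p)@R; print('left finger pts in tool',L[np.argsort(uv[k][:,1])][:5].round(4), L.min(0),L.max(0))
L=(X-p)@R; kk=(uv[:,1]>225)&(abs(uv[:,0]-320)<110)&(L[:,1]>-.15)&(L[:,1]<.02); print(L[kk].min(0),L[kk].max(0),np.median(L[kk],0))
```

```text
TCP px [[323.90714862 226.60296735]
 [379.94433636 226.5147473 ]
 [267.83890164 226.60383663]
 [324.03500834 237.92483881]] cam in tool [-0.08469809 -0.20121799 -0.00094536] cam axis z in tool [0.29927717 0.95416562 0.0010665 ]
left finger pts in tool [[-0.0128 -0.0384 -0.0443]
 [-0.013  -0.0388 -0.0436]
 [-0.0128 -0.0386 -0.0431]
 [-0.0125 -0.0379 -0.0427]
 [-0.013  -0.0404 -0.045 ]] [-0.01360387 -0.07079738 -0.04749054] [ 0.00149168 -0.03785843 -0.03634304]
[-0.03552213 -0.14999966 -0.05033371] [ 0.01040402 -0.03785843  0.04766305] [-0.02687193 -0.12663033 -0.00086674]
```

Run:
```python
from h import *
s=r.get_state(); p=np.array(s['ee_pos']); R=np.array(s['eef_rot'])
print(p, proj('scene',[p,p-R[:,1]*.038]))
P,d=r.capture("scene"); uv,X=cloud("scene",d)
L=(X-p)@R; k=(abs(L[:,0])<.06)&(abs(L[:,2])<.1)&(L[:,1]<.02)&(L[:,1]>-.13)
q=L[k]; 
for y in np.arange(-.13,.02,.01):
    a=q[(q[:,1]>=y)&(q[:,1]<y+.01)]
    if len(a): print(round(y,2),len(a),a.min(0).round(3),a.max(0).round(3))
u=proj('scene',[p])[0].astype(int)
cv2.imwrite("pics/f7.png",cv2.resize(P[max(0,u[1]-70):u[1]+40,u[0]-70:u[0]+70],(763,600),interpolation=cv2.INTER_CUBIC)[...,::-1]); print(u, max(0,u[1]-70))
```

```text
[ 0.32696305 -0.18732966  0.19823941] [[250.29927757 112.05145611]
 [248.20188692 103.12397962]]
-0.13 265 [-0.041 -0.13  -0.083] [ 0.031 -0.12   0.088]
-0.12 114 [-0.043 -0.12  -0.084] [ 0.036 -0.11   0.09 ]
-0.11 30 [-0.039 -0.11  -0.087] [ 0.037 -0.101  0.089]
-0.1 9 [-0.013 -0.098 -0.054] [ 0.008 -0.09  -0.044]
-0.09 20 [-0.016 -0.089 -0.054] [ 0.008 -0.08  -0.039]
-0.08 27 [-0.016 -0.079 -0.052] [-0.003 -0.07   0.054]
-0.07 27 [-0.016 -0.069 -0.046] [ 0.005 -0.061  0.053]
-0.06 30 [-0.016 -0.06  -0.049] [ 0.007 -0.05   0.051]
-0.05 38 [-0.015 -0.05  -0.047] [ 0.009 -0.04   0.052]
-0.04 9 [-0.014 -0.04  -0.042] [ 0.007 -0.037  0.051]
[250 112] 42
```

View pics/f7.png

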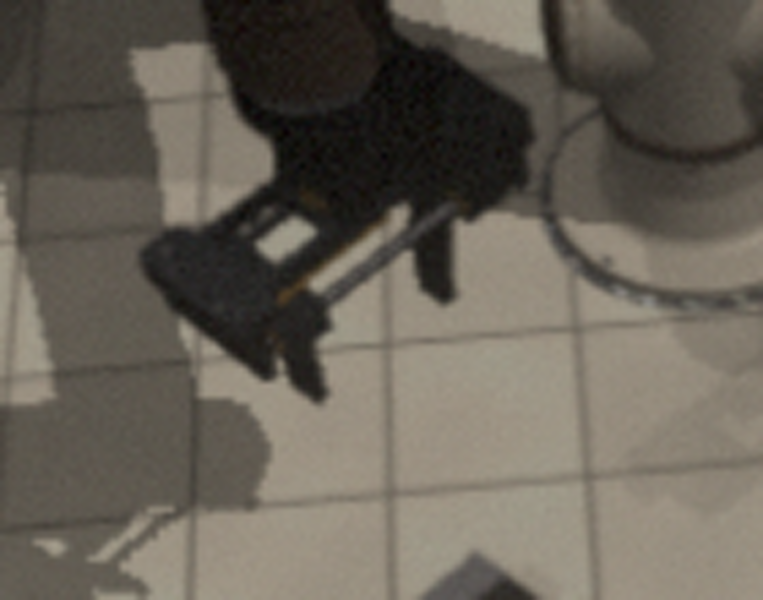

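```bash
sed -i "s/p=np.array(s\['ee_pos'\])$/p=np.array(s['ee_pos'])/" h.py
cat >> h.py <<'E'
OFF=.038  # true finger end lies 38 mm back of the reported point along tool y
E
python3 -m crank '-0.0265 0 0.001 0 0 0;0 0.04 0 0 0 0;0 0.04 0 0 0 0;0 0.04 0 0 0 0;0 0.04 0 0 0 0;0 0.035 0 0 0 0;0 0.02 0 0 0 0;0 0.008 0 0 0 0' 0.087 60 && python3 -m crank '0 0.004 0 0 0 0;0 0 0 0 0 0;0 0 0 0 0 0' && python3 -m crank '0 0 0 0 0 0;0 0 0 0 0 0;0 0 0 0 0 0;0 0 0 0 0 0;0 0 0 0 0 0;0 0 0 0 0 0;0 0 0 0 0 0' 0.04 60
```

```text
time: 12.8
ee_pos: [0.3459, -0.1706, -0.0257]
eef_rot: [[-0.749, -0.008, 0.663], [-0.663, 0.0, -0.749], [0.005, -1.0, -0.005]]
ft_force: [0.4, 0.3, -0.1]
grip_width: 0.087
time: 13.1
ee_pos: [0.3495, -0.1709, -0.0262]
eef_rot: [[-0.748, 0.002, 0.663], [-0.663, -0.0, -0.748], [-0.001, -1.0, 0.001]]
ft_force: [0.7, -0.4, -0.2]
grip_width: 0.0872
time: 13.8
ee_pos: [0.3481, -0.1708, -0.0269]
eef_rot: [[-0.749, -0.001, 0.663], [-0.663, 0.0, -0.749], [0.001, -1.0, -0.001]]
ft_force: [-1.7, 1.8, 4.4]
grip_width: 0.0572
```

```bash
python3 -m crank '0 -0.01 0 0 0 0;0 -0.02 0 0 0 0;0 -0.025 0 0 0 0;0 -0.025 0 0 0 0;0 -0.02 0 0 0 0;0 0 0 0 0 0;0 0 0 0 0 0'
python3 - <<'E'
from h import *
toolmove([.5,0,.09],45)
p,d=r.capture("scene"); cv2.imwrite("pics/s8.png",cv2.resize(p[60:280,210:450],(654,600))[...,::-1])
E
```

```text
time: 14.5
ee_pos: [0.3477, -0.1707, 0.0722]
eef_rot: [[-0.749, -0.001, 0.662], [-0.662, 0.001, -0.749], [0.0, -1.0, -0.001]]
ft_force: [0.1, -0.6, -3.7]
grip_width: 0.0578
now [ 0.3477 -0.1707  0.0722] yaw 41.49 opening 0.0578 F [ 0.1 -0.6 -3.7] t 14.5
 shift in present axes [-0.2271 -0.0179 -0.027 ]  in target axes [-0.2283 -0.0178 -0.013 ]  turn(rotvec tool deg) [ 0.07 -3.51  0.03]
```

View pics/s8.png

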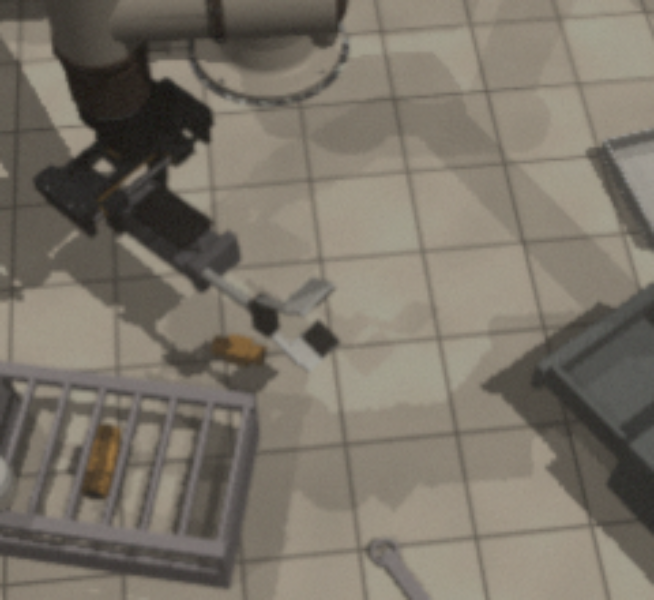

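```bash
python3 -m crank '-0.015 -0.002 -0.002 0 0 0;-0.032 -0.003 -0.004 0 0 0;-0.033 -0.003 -0.004 0 0 0;-0.033 -0.003 -0.004 0 0 0;-0.033 -0.003 -0.004 0 0 0;-0.033 -0.003 -0.004 0 0 0;-0.032 -0.001 -0.003 0 0 0;-0.016 0 -0.002 0 0 0' && python3 -m crank '0 0 0 8 0 0;0 0 0 8 0 0;0 0 0 8 0 0;0 0 0 8 0 0;0 0 0 8 0 0;0 0 0 8 0 0;0 0 0 8 0 0;0 0 0 0 0 0'
python3 - <<'E'
from h import *
s=r.get_state(); print(s['qpos'],s['ee_pos'])
p,d=r.capture("scene"); cv2.imwrite("pics/s9.png",cv2.resize(p[60:280,210:450],(654,600))[...,::-1])
E
```

```text
time: 15.35
ee_pos: [0.5015, 0.0014, 0.089]
eef_rot: [[-0.748, -0.003, 0.664], [-0.664, -0.001, -0.748], [0.002, -1.0, -0.001]]
ft_force: [0.2, -0.1, -3.6]
grip_width: 0.0576
time: 16.15
ee_pos: [0.5061, -0.0155, 0.0934]
eef_rot: [[-0.762, 0.422, 0.492], [-0.647, -0.536, -0.542], [0.035, -0.731, 0.681]]
ft_force: [0.4, -0.1, -2.9]
grip_width: 0.0575
[ 27.51208382  13.64494486 -60.99750662  83.9029803  -42.38485808
  25.62392039] [ 0.50612141 -0.01548392  0.0933883 ]
```

View pics/s9.png

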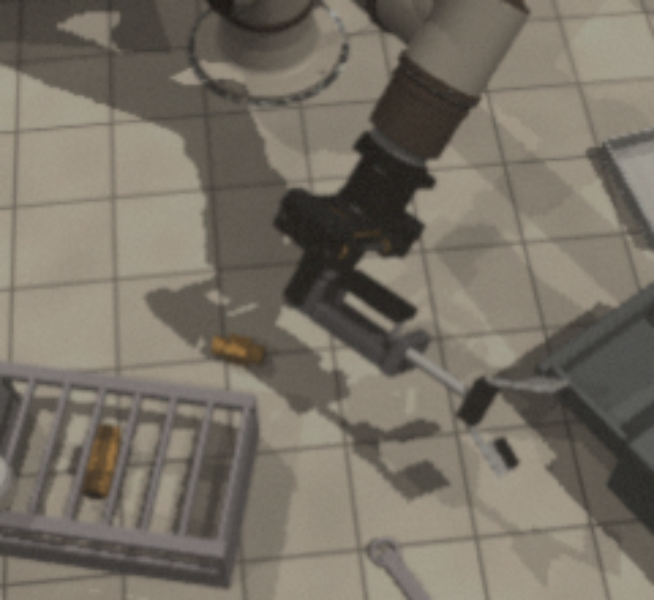

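```bash
python3 -m crank '0 0 0 -0.2 5.3 -4.9;0 0 0 -0.2 5.3 -4.9;0 0 0 -0.2 5.3 -4.9;0 0 0 -0.2 5.3 -4.9;0 0 0 -0.2 5.3 -4.9;0 0 0 0 0 0'
python3 - <<'E'
from h import *
s=r.get_state(); R=np.array(s['eef_rot']);p=np.array(s['ee_pos']); print(s['qpos'].round(1),p,R.round(3))
g=p-R[:,1]*.057; print('grasp',g,'tilt',np.degrees(np.arccos(-R[2,1])))
d=np.array([.45,.04,g[2]])-g; print('shift tool',(R.T@d).round(4))
E
```

```text
time: 16.8
ee_pos: [0.5075, -0.0158, 0.0939]
eef_rot: [[-0.997, 0.025, 0.068], [-0.066, -0.68, -0.73], [0.028, -0.732, 0.68]]
ft_force: [-0.6, 0.8, -3.6]
grip_width: 0.0576
[ 36.8  25.5 -36.5  39.2 -62.3  28.2] [ 0.50752303 -0.01579738  0.09385816] [[-0.997  0.025  0.068]
 [-0.066 -0.68  -0.73 ]
 [ 0.028 -0.732  0.68 ]]
grasp [0.50611348 0.02298751 0.13560437] tilt 42.91290141123243
shift tool [ 0.0548 -0.013  -0.0162]
```

```bash
python3 -m crank '0.018 -0.004 -0.005 0 0 0;0.018 -0.004 -0.005 0 0 0;0.018 -0.004 -0.005 0 0 0;0 0 0 7 0 0;0 0 0 7 0 0;0 0 0 7 0 0;0 0 0 0 0 0'
python3 - <<'E'
from h import *
s=r.get_state(); R=np.array(s['eef_rot']);p=np.array(s['ee_pos']); print(s['qpos'].round(1),p,R.round(3))
g=p-R[:,1]*.057; print('grasp',g,'tilt',np.degrees(np.arccos(-R[2,1])))
p,d=r.capture("scene"); cv2.imwrite("pics/s10.png",cv2.resize(p[60:280,210:450],(654,600))[...,::-1])
print('down 1cm in tool',(R.T@np.array([0,0,-.01])).round(4))
uv,X=cloud("scene",d); k=(X[:,0]>.4)&(X[:,0]<.75)&(X[:,1]>-.05)&(X[:,1]<.2)&(X[:,2]>.03);
E
```

```text
time: 17.5
ee_pos: [0.4499, -0.0021, 0.0927]
eef_rot: [[-0.997, 0.05, 0.063], [-0.072, -0.9, -0.431], [0.035, -0.434, 0.9]]
ft_force: [0.4, -0.3, -4.0]
grip_width: 0.0577
[ 48.5  34.2 -42.5  41.2 -74.1  12. ] [ 0.44988784 -0.00209277  0.09271403] [[-0.997  0.05   0.063]
 [-0.072 -0.9   -0.431]
 [ 0.035 -0.434  0.9  ]]
grasp [0.44705931 0.04918402 0.1174464 ] tilt 64.2845977009834
down 1cm in tool [-0.0004  0.0043 -0.009 ]
```

View pics/s10.png

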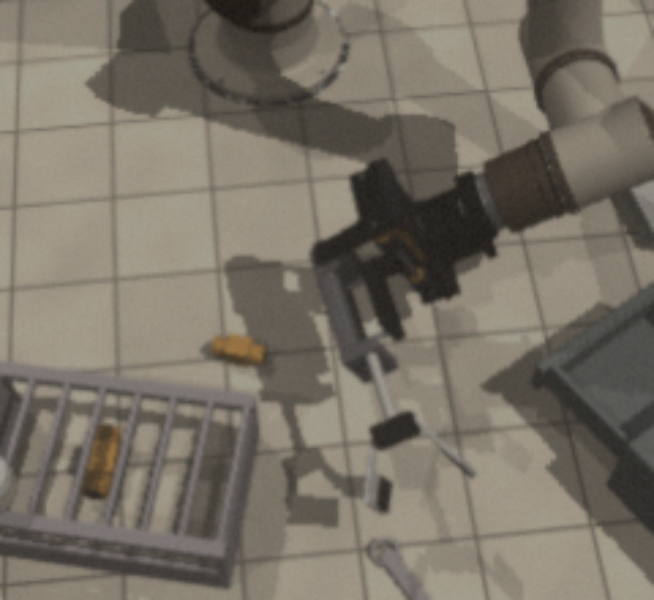

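```bash
python3 -m crank '0 0.006 -0.0126 0 0 0;0 0.006 -0.0126 0 0 0;0 0.006 -0.0126 0 0 0;0 0 0 0 0 0' && python3 -m crank '0 0 0 0 0 0;0 0 0 0 0 0;0 0 0 0 0 0;0 0 0 0 0 0;0 0 0 0 0 0' 0.087 60
python3 - <<'E'
from h import *
p,d=r.capture("scene"); cv2.imwrite("pics/s11.png",cv2.resize(p[60:280,210:450],(654,600))[...,::-1])
E
```

```text
time: 17.95
ee_pos: [0.4491, -0.0028, 0.0527]
eef_rot: [[-0.997, 0.048, 0.056], [-0.068, -0.899, -0.433], [0.03, -0.436, 0.9]]
ft_force: [-0.3, -0.8, -3.3]
grip_width: 0.0576
time: 18.45
ee_pos: [0.4494, -0.0021, 0.0541]
eef_rot: [[-0.997, 0.049, 0.055], [-0.068, -0.898, -0.434], [0.028, -0.436, 0.899]]
ft_force: [-3.1, -0.6, -3.7]
grip_width: 0.0845
```

View pics/s11.png

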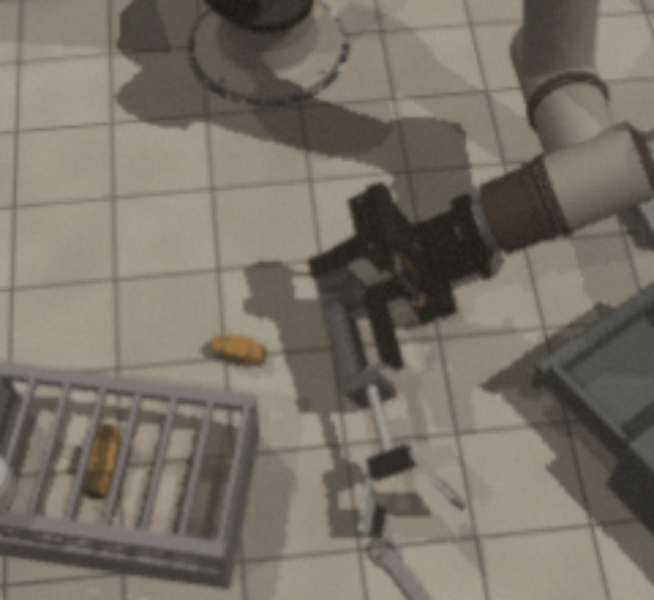

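```bash
python3 -m crank '0 -0.009 -0.0044 0 0 0;0 -0.0135 -0.0065 0 0 0;0 -0.0135 -0.0065 0 0 0;0 -0.0135 -0.0065 0 0 0;0 -0.0135 -0.0065 0 0 0;0 -0.0135 -0.0065 0 0 0;0 -0.0135 -0.0065 0 0 0;0 0 0 0 0 0'
python3 - <<'E'
from h import *
p,d=r.capture("scene"); cv2.imwrite("pics/s12.png",cv2.resize(p[60:280,210:450],(654,600))[...,::-1])
E
```

```text
time: 19.3
ee_pos: [0.4435, 0.1005, 0.0538]
eef_rot: [[-0.997, 0.053, 0.055], [-0.071, -0.898, -0.435], [0.026, -0.438, 0.899]]
ft_force: [-1.1, 0.0, 0.1]
grip_width: 0.0867
```

View pics/s12.png

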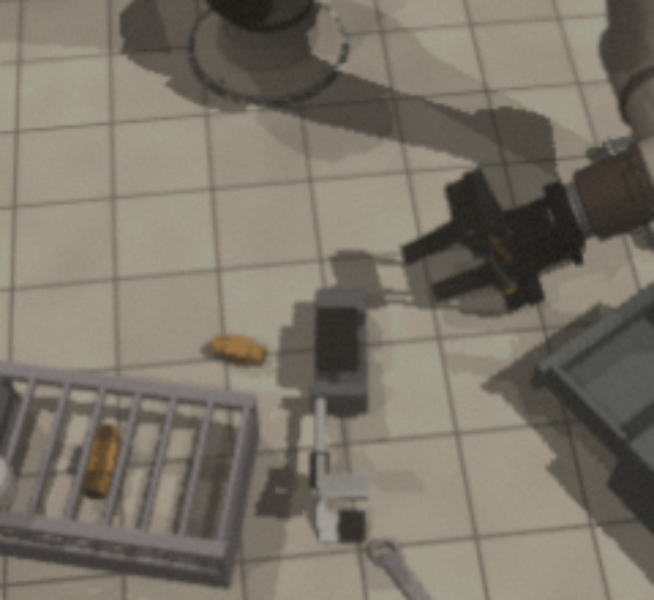

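```bash
python3 -m crank '0 -0.0131 0.027 0 0 0;0 -0.0131 0.027 0 0 0;0 -0.0131 0.027 0 0 0;0.02 0 0 -8.5 0 0;0.02 0 0 -8.5 0 0;0.02 0 0 -8.5 0 0;0 0 0 -8.5 0 0;0 0 0 -8.5 0 0' && python3 -m crank '0 0 0 -8.5 0 0;0 0 0.02 -8.5 0 0;0 0 0.02 -4.8 0 0;0 0 0 0 0 0;0 0 0 0 0 0'
cat > view.py <<'E'
from h import *
import sys
tag=sys.argv[1]; x0,x1,y0,y1=map(float,sys.argv[2:6])
m=r.camera_model("wrist"); p,d=r.capture("wrist"); cv2.imwrite(f"pics/{tag}.png",p[...,::-1])
np.savez(tag+".npz",p=p,d=d,m=m)
uv,X=cloud("wrist",d,m); h,w=int((x1-x0)*1000),int((y1-y0)*1000)
hm=np.zeros((h,w),np.uint8)
k=(X[:,0]>x0)&(X[:,0]<x1-.001)&(X[:,1]>y0+.001)&(X[:,1]<y1)&(X[:,2]<.12)&(X[:,2]>.004)
Y=X[k][np.argsort(X[k][:,2])]
hm[((x1-Y[:,0])*1000).astype(int),((y1-Y[:,1])*1000).astype(int)]=np.clip(Y[:,2]*2500,0,255).astype(int)
hm=cv2.applyColorMap(cv2.dilate(hm,np.ones((3,3))),cv2.COLORMAP_JET); cv2.imwrite(f"pics/{tag}o.png",np.hstack([hm,np.zeros((h,10,3),np.uint8)]))
E
python3 view.py v13 .35 .75 -.12 .15; python3 -c "
from h import *
toolmove([.45,.05,.1],0)"
```

```text
time: 20.15
ee_pos: [0.3847, 0.0934, 0.1464]
eef_rot: [[-0.997, 0.001, 0.075], [-0.07, -0.364, -0.929], [0.027, -0.932, 0.363]]
ft_force: [1.5, -0.4, -0.3]
grip_width: 0.0871
time: 20.65
ee_pos: [0.3877, 0.0529, 0.1519]
eef_rot: [[-0.998, -0.028, 0.065], [-0.065, 0.001, -0.998], [0.028, -1.0, -0.003]]
ft_force: [-0.9, 0.1, 0.0]
grip_width: 0.0869
now [0.3877 0.0538 0.1516] yaw 3.85 opening 0.0869 F [-0.5  0.3 -0.4] t 20.7
 shift in present axes [-0.0634  0.0498  0.0081]  in target axes [-0.0623  0.0516  0.0038]  turn(rotvec tool deg) [0.07 3.85 1.65]
```

View pics/v13.png

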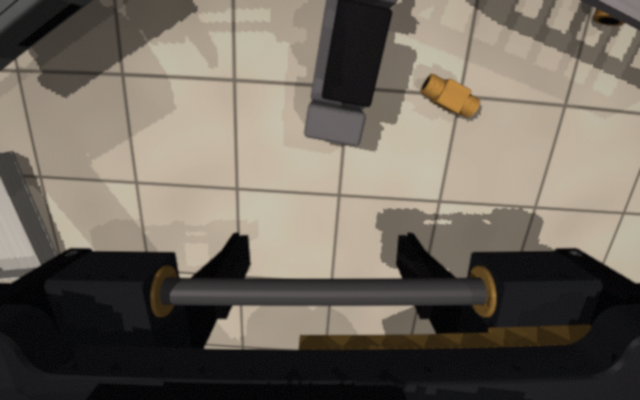

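View pics/v13o.png

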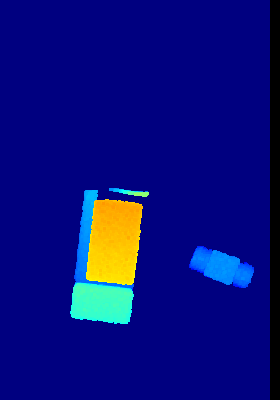

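```bash
python3 -c "
from h import *
z=np.load('v13.npz',allow_pickle=True); d=z['d']; m=z['m'].item(); uv,X=cloud('wrist',d,m)
k=(X[:,0]>.41)&(X[:,0]<.475)&(X[:,1]>.01)&(X[:,1]<.09)&(X[:,2]>.036)&(X[:,2]<.049)
b=cv2.minAreaRect((X[k][:,:2]*1000).astype(np.float32)); print(b)
c=np.array(b[0])/1000
toolmove([c[0]-.004,c[1],-.028],-8.2)"
```

```text
((446.4385681152344, 48.07997512817383), (58.264007568359375, 33.7470588684082), 83.21748352050781)
now [0.3877 0.0538 0.1516] yaw 3.85 opening 0.0869 F [-0.5  0.3 -0.4] t 20.7
 shift in present axes [-0.0594  0.178   0.0098]  in target axes [-0.055   0.1796 -0.0022]  turn(rotvec tool deg) [-0.05 12.05  1.65]
```

```bash
python3 -m crank '-0.0277 0 0.004 0 5.7 0.8;-0.0277 0 -0.001 0 5.7 0.8;0 0.04 0 0 0 0;0 0.045 0 0 0 0;0 0.045 0 0 0 0;0 0.035 0 0 0 0;0 0.0146 0 0 0 0;0 0 0 0 0 0' 0.087 60 && python3 -m crank '0 0 0 0 0 0;0 0 0 0 0 0;0 0 0 0 0 0;0 0 0 0 0 0;0 0 0 0 0 0;0 0 0 0 0 0;0 0 0 0 0 0' 0.04 60 
python3 -c "
from h import *
toolmove([.398,.03,.02],25)"
```

```text
time: 21.5
ee_pos: [0.4412, 0.0528, -0.0317]
eef_rot: [[-0.992, -0.007, -0.127], [0.127, -0.004, -0.992], [0.007, -1.0, 0.005]]
ft_force: [0.2, 0.2, 0.6]
grip_width: 0.0871
time: 22.2
ee_pos: [0.4437, 0.0522, -0.0281]
eef_rot: [[-0.991, 0.0, -0.131], [0.131, 0.0, -0.991], [0.0, -1.0, -0.0]]
ft_force: [-1.5, -1.8, 7.8]
grip_width: 0.0579
now [ 0.4437  0.0522 -0.0281] yaw -7.52 opening 0.0579 F [-1.5 -1.8  7.8] t 22.2
 shift in present axes [ 0.0425 -0.0481  0.028 ]  in target axes [ 0.0508 -0.0481  0.0008]  turn(rotvec tool deg) [ 1.000e-02 -3.252e+01 -0.000e+00]
```

```bash
python3 -m crank '0 -0.02 0 0 0 0;0 -0.025 0 0 0 0;0.021 0 0.014 0 -8.1 0;0.021 0 0.008 0 -8.1 0;0 0 0 0 -8.1 0;0 0 0 0 -8.1 0;0 0.018 0 0 0 0;0 0.018 0 0 0 0' && python3 -m crank '0 0.006 0 0 0 0;0 0 0 0 0 0;0 0 0 0 0 0;0 0 0 0 0 0;0 0 0 0 0 0' 0.087 60 && python3 -m crank '0 -0.03 0 0 0 0;0 -0.05 0 0 0 0;-0.03 -0.05 0 0 0 0;-0.03 -0.03 0 0 0 0;0 0 0 0 0 0;0 0 0 0 0 0'
python3 view.py v14 .33 .73 -.12 .18; python3 -c "
from h import *
toolmove([.45,.05,.1],25)"
```

```text
time: 23.0
ee_pos: [0.4004, 0.0334, -0.02]
eef_rot: [[-0.907, 0.001, 0.421], [-0.421, 0.002, -0.907], [-0.002, -1.0, -0.001]]
ft_force: [0.2, 0.1, -3.2]
grip_width: 0.0574
time: 23.5
ee_pos: [0.4011, 0.0336, -0.0252]
eef_rot: [[-0.907, 0.002, 0.421], [-0.421, 0.001, -0.907], [-0.002, -1.0, -0.0]]
ft_force: [0.2, 0.3, 0.1]
grip_width: 0.0849
time: 24.1
ee_pos: [0.4508, 0.0569, 0.1275]
eef_rot: [[-0.907, 0.001, 0.421], [-0.421, 0.002, -0.907], [-0.001, -1.0, -0.001]]
ft_force: [-0.3, 0.2, -1.0]
grip_width: 0.0869
now [0.4495 0.0562 0.1263] yaw 24.89 opening 0.087 F [-0.4 -0.1  0.1] t 24.15
 shift in present axes [0.0022 0.0263 0.0059]  in target axes [0.0022 0.0263 0.0059]  turn(rotvec tool deg) [ 0.06 -0.11  0.09]
```

View pics/v14.png

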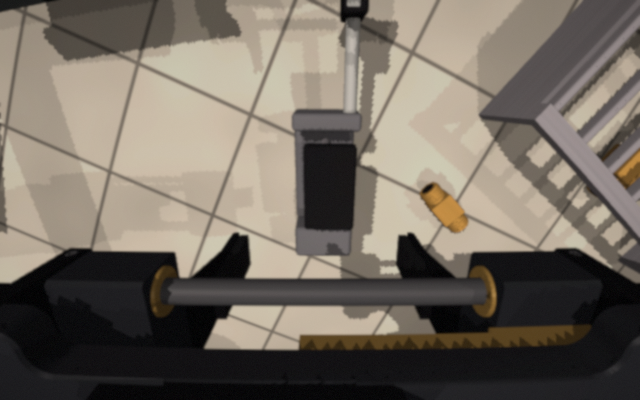

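View pics/v14o.png

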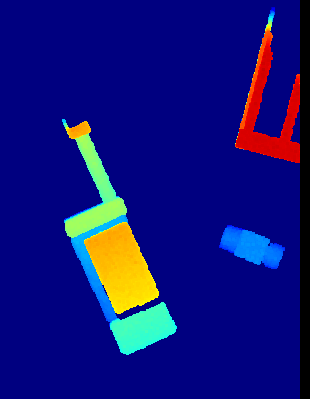

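```bash
python3 -c "
from h import *
z=np.load('v14.npz',allow_pickle=True); d=z['d']; m=z['m'].item(); uv,X=cloud('wrist',d,m)
k=(uv[:,0]>340)&(uv[:,0]<364)&(uv[:,1]>25)&(uv[:,1]<105)&(X[:,2]>.03)
P=X[k]; l=cv2.fitLine((P[:,:2]*1000).astype(np.float32),cv2.DIST_HUBER,0,.01,.01).ravel(); print(l,np.degrees(np.arctan2(l[1],l[0])))
o=np.argsort(P[:,0]); 
for i in np.array_split(o,4): print(P[i].mean(0).round(4), np.percentile(P[i][:,2],[5,95]).round(3))
"
```

```text
[9.1019940e-01 4.1417035e-01 5.6371301e+02 8.5171730e+01] 24.46708
[0.5421 0.0756 0.0479] [0.045 0.05 ]
[0.5572 0.0821 0.049 ] [0.046 0.051]
[0.5713 0.0885 0.0504] [0.048 0.052]
[0.5847 0.0941 0.0516] [0.048 0.054]
```

```bash
python3 -m crank '-0.033 0 0.007 0 0 0;-0.033 0 0.007 0 0 0;-0.034 0 0.0075 0 0 0;0 0.04 0 0 0 0;0 0.045 0 0 0 0;0 0.035 0 0 0 0;0 0.016 0 0 0 0;0 0 0 0 0 0' 0.06 60 && python3 -m crank '0 0 0 0 0 0;0 0 0 0 0 0;0 0 0 0 0 0;0 0 0 0 0 0;0 0 0 0 0 0;0 0 0 0 0 0;0 0 0 0 0 0;0 0 0 0 0 0' 0.0 40
```

```text
time: 24.95
ee_pos: [0.5462, 0.0774, -0.0132]
eef_rot: [[-0.907, -0.01, 0.421], [-0.421, -0.004, -0.907], [0.01, -1.0, -0.001]]
ft_force: [-0.3, -0.4, 1.3]
grip_width: 0.0598
time: 25.75
ee_pos: [0.5512, 0.0794, -0.0087]
eef_rot: [[-0.907, 0.001, 0.422], [-0.422, 0.0, -0.907], [-0.001, -1.0, 0.0]]
ft_force: [1.0, -0.9, 1.0]
grip_width: 0.0108
```

```bash
python3 -m crank '0 -0.007 0 8 0 0;0 -0.007 0.001 8 0 0;0 -0.0067 0.002 8 0 0;0 -0.0064 0.0028 8 0 0;0 -0.006 0.0037 8 0 0;0 -0.0054 0.0045 8 0 0;0 -0.0047 0.0052 8 0 0;0 0 0 0 0 0' - 60
python3 - <<'E'
from h import *
s=r.get_state(); R=np.array(s['eef_rot']);p=np.array(s['ee_pos']); print(s['qpos'].round(1),p,R.round(3))
g=p-R[:,1]*.052; print('shaft',g,'tilt',np.degrees(np.arccos(-R[2,1])))
p,d=r.capture("scene"); cv2.imwrite("pics/s15.png",cv2.resize(p[60:280,210:450],(654,600))[...,::-1])
E
```

```text
time: 26.55
ee_pos: [0.5514, 0.0735, 0.0327]
eef_rot: [[-0.907, 0.316, 0.278], [-0.42, -0.706, -0.57], [0.016, -0.634, 0.773]]
ft_force: [1.0, 0.2, -2.2]
grip_width: 0.0105
[ 43.4  33.4 -44.3  62.1 -55.6  15.4] [0.55144884 0.07347841 0.03265028] [[-0.907  0.316  0.278]
 [-0.42  -0.706 -0.57 ]
 [ 0.016 -0.634  0.773]]
shaft [0.53502456 0.11018728 0.06561545] tilt 50.65818126575705
```

View pics/s15.png

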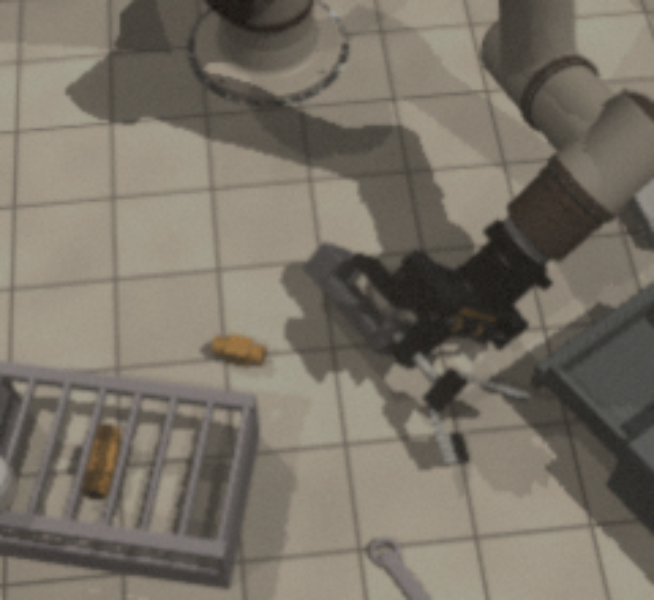

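```bash
python3 -m crank '0 -0.006 0.008 6 0 0;0 0 0 6 0 0;0 0 0 6 0 0;0 0 0 0 0 0;0 0 0 0 0 0'
python3 - <<'E'
from h import *
s=r.get_state(); R=np.array(s['eef_rot']);p=np.array(s['ee_pos']); print(s['qpos'].round(1),p,R.round(3))
g=p-R[:,1]*.052; print('shaft',g,'tilt',np.degrees(np.arccos(-R[2,1])))
p,d=r.capture("scene"); cv2.imwrite("pics/s16.png",cv2.resize(p[100:260,260:460],(750,600),interpolation=cv2.INTER_CUBIC)[...,::-1])
E
```

```text
time: 27.1
ee_pos: [0.5519, 0.0705, 0.0443]
eef_rot: [[-0.91, 0.38, 0.163], [-0.413, -0.848, -0.332], [0.012, -0.369, 0.929]]
ft_force: [-0.1, 1.1, -2.7]
grip_width: 0.0106
[ 47.7  41.8 -44.1  65.1 -70.    4.8] [0.5519446  0.07053269 0.04428314] [[-0.91   0.38   0.163]
 [-0.413 -0.848 -0.332]
 [ 0.012 -0.369  0.929]]
shaft [0.53217882 0.11463003 0.0634857 ] tilt 68.32878027041957
```

View pics/s16.png

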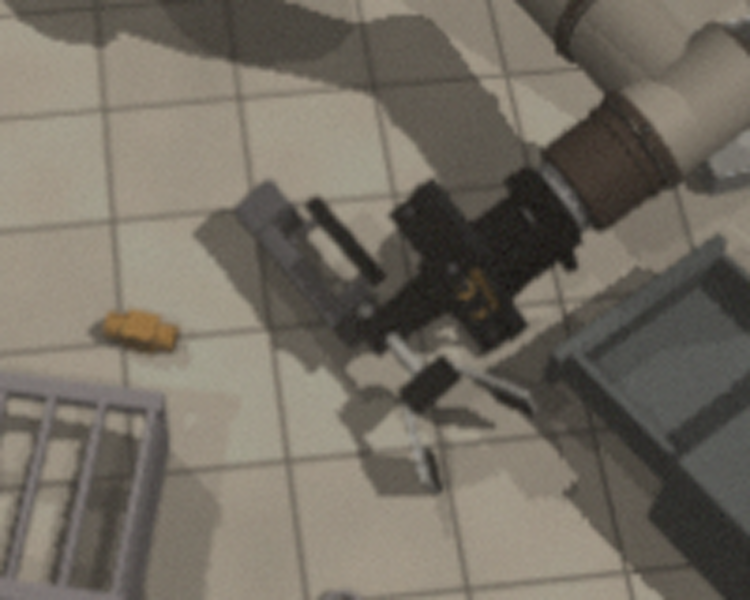

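```bash
python3 -m crank '0 0 0 0 0 0;0 0 0 0 0 0;0 0 0 0 0 0;0 0 0 0 0 0;0 0 0 0 0 0;0 0 0 0 0 0;0 0 0 0 0 0' 0.05 60
python3 - <<'E'
from h import *
s=r.get_state(); R=np.array(s['eef_rot'])
w=np.array([R[0,1],R[1,1],0]); w=-w/np.linalg.norm(w); print('retreat 10mm',(R.T@w*.01).round(4))
p,d=r.capture("scene"); cv2.imwrite("pics/s17.png",cv2.resize(p[100:260,260:460],(750,600),interpolation=cv2.INTER_CUBIC)[...,::-1])
E
```

```text
time: 27.85
ee_pos: [0.552, 0.0707, 0.0451]
eef_rot: [[-0.91, 0.382, 0.162], [-0.415, -0.849, -0.327], [0.012, -0.365, 0.931]]
ft_force: [-0.6, 0.6, 0.3]
grip_width: 0.0488
retreat 10mm [-0.     -0.0093 -0.0036]
```

View pics/s17.png

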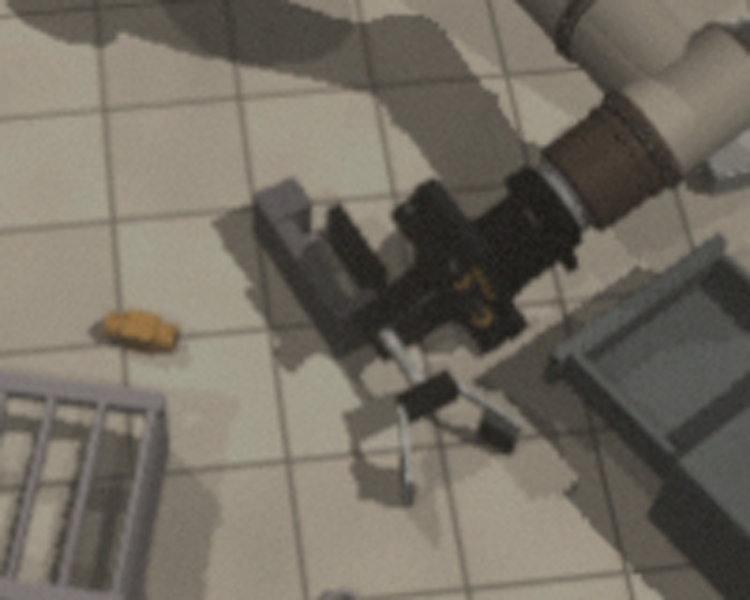

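```bash
python3 -m crank '0 -0.0093 -0.0036 0 0 0;0 -0.014 -0.0054 0 0 0;0 -0.014 -0.0054 0 0 0;0 -0.014 -0.0054 0 0 0;0 -0.014 -0.0054 0 0 0;0 -0.007 -0.0027 0 0 0;0 0 0 0 0 0'
python3 - <<'E'
from h import *
p,d=r.capture("scene"); cv2.imwrite("pics/s18.png",cv2.resize(p[100:260,260:460],(750,600),interpolation=cv2.INTER_CUBIC)[...,::-1])
s=r.get_state(); R=np.array(s['eef_rot']); print(s['ee_pos'],'up 1cm',(R.T@[0,0,.01]).round(4),s['ft_force'])
E
```

```text
time: 28.6
ee_pos: [0.5198, 0.143, 0.0452]
eef_rot: [[-0.909, 0.384, 0.162], [-0.417, -0.848, -0.328], [0.012, -0.366, 0.931]]
ft_force: [0.8, 0.2, -0.1]
grip_width: 0.05
[0.51971801 0.14194569 0.0452966 ] up 1cm [ 0.0001 -0.0037  0.0093] [ 0.22442737 -0.04499365  2.04167841]
```

View pics/s18.png

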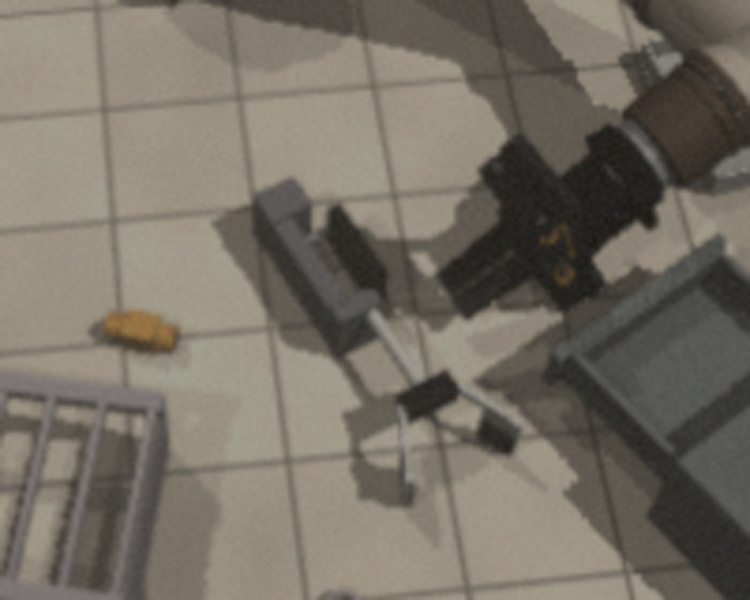

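```bash
python3 -m crank '0 -0.0148 0.037 0 0 0;0 -0.0148 0.037 0 0 0;0.03 -0.0148 0.037 -8.5 0 0;0.03 0 0 -8.5 0 0;0.03 0 0 -8.5 0 0;0.03 0 0 -8.5 0 0;0.02 0 0 -8.5 0 0;0 0 0 -8.5 0 0' 0.087 && python3 -m crank '0 0 0 -8.5 0 0;0 0 0 -8.5 0 0;0 0 0 0 0 0'
python3 view.py v19 .33 .73 -.08 .22; python3 -c "
from h import *
toolmove([.45,.05,.1],25)"
```

```text
time: 29.45
ee_pos: [0.3909, 0.0828, 0.167]
eef_rot: [[-0.909, 0.113, 0.401], [-0.416, -0.273, -0.867], [0.011, -0.955, 0.296]]
ft_force: [0.5, -0.6, -0.3]
grip_width: 0.0866
time: 29.75
ee_pos: [0.3948, 0.0819, 0.1678]
eef_rot: [[-0.914, -0.006, 0.406], [-0.406, -0.009, -0.914], [0.009, -1.0, 0.006]]
ft_force: [1.1, -0.5, 0.6]
grip_width: 0.0871
now [0.3942 0.082  0.1671] yaw 24.08 opening 0.087 F [ 0.3  0.4 -0.9] t 29.8
 shift in present axes [-0.0386  0.0672  0.0514]  in target axes [-0.0371  0.0671  0.0526]  turn(rotvec tool deg) [-0.55 -0.93  0.63]
```

View pics/v19.png

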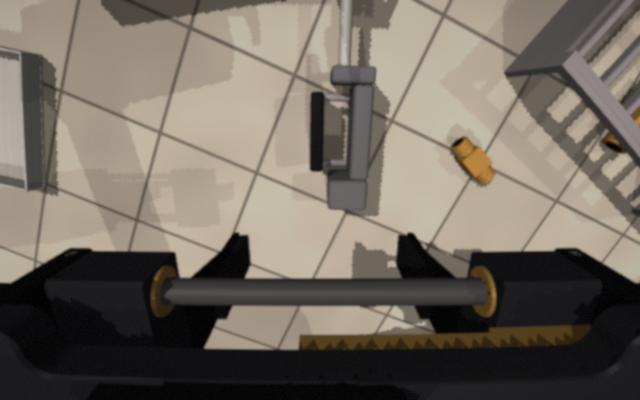

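View pics/v19o.png

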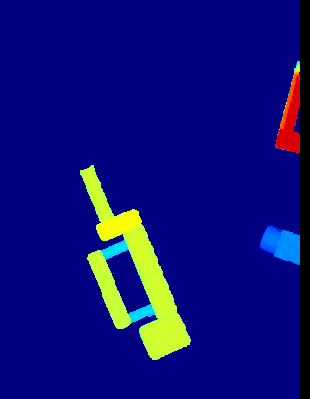

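```bash
python3 -c "
from h import *
z=np.load('v19.npz',allow_pickle=True); d=z['d']; m=z['m'].item(); uv,X=cloud('wrist',d,m)
T=X[(uv[:,0]>305)&(uv[:,0]<328)&(uv[:,1]>85)&(uv[:,1]<180)&(X[:,2]>.05)]
F=X[(uv[:,0]>346)&(uv[:,0]<378)&(uv[:,1]>85)&(uv[:,1]<172)&(X[:,2]>.05)]
bt=cv2.minAreaRect((T[:,:2]*1000).astype(np.float32));bf=cv2.minAreaRect((F[:,:2]*1000).astype(np.float32)); print(bt,bf,T[:,2].mean(),F[:,2].mean())
th=np.radians(24.3)
for th in (24.0,):
  t=np.radians(th);dd=np.array([np.cos(t),np.sin(t)]);n=np.array([-dd[1],dd[0]])
  o=np.array(bt[0])/1000
  print('trig y',np.percentile((T[:,:2]-o)@n,[1,99]),'x',np.percentile((T[:,:2]-o)@dd,[1,99]),'plate y',np.percentile((F[:,:2]-o)@n,[1,50,99]))
"
```

```text
((439.9879150390625, 110.84638977050781), (78.84137725830078, 14.002436637878418), 22.493120193481445) ((460.76641845703125, 70.5408706665039), (85.04869842529297, 20.349609375), 22.291763305664062) 0.05696683426360846 0.05776610097072899
trig y [-0.0071453   0.00736426] x [-0.03795442  0.03923975] plate y [-0.05536318 -0.04461441 -0.03474486]
```

```bash
python3 -c "
from h import *
toolmove([.4456,.0866,-.026],22.4)"
```

```text
now [0.3942 0.082  0.1671] yaw 24.08 opening 0.087 F [ 0.3  0.4 -0.9] t 29.8
 shift in present axes [-0.0509  0.1927  0.0149]  in target axes [-0.0493  0.1931  0.0154]  turn(rotvec tool deg) [-0.56  1.67  0.62]
```

```bash
python3 -m crank '-0.025 0 0.0077 -0.5 1.7 0.6;-0.0245 0 0.0077 0 0 0;0 0.045 0 0 0 0;0 0.045 0 0 0 0;0 0.045 0 0 0 0;0 0.038 0 0 0 0;0 0.02 0 0 0 0;0 0 0 0 0 0' 0.087 30 && python3 -m crank '0 0 0 0 0 0;0 0 0 0 0 0;0 0 0 0 0 0;0 0 0 0 0 0;0 0 0 0 0 0;0 0 0 0 0 0;0 0 0 0 0 0;0 0 0 0 0 0' 0.04 30
```

```text
time: 30.6
ee_pos: [0.441, 0.0887, -0.0298]
eef_rot: [[-0.921, -0.009, 0.39], [-0.39, -0.008, -0.921], [0.012, -1.0, 0.004]]
ft_force: [-0.4, 0.2, 0.1]
grip_width: 0.0867
time: 31.4
ee_pos: [0.4461, 0.0897, -0.0253]
eef_rot: [[-0.921, 0.002, 0.389], [-0.389, -0.001, -0.921], [-0.001, -1.0, 0.002]]
ft_force: [1.7, -5.7, 5.8]
grip_width: 0.0435
```

```bash
python3 -m crank '0 -0.02 0 0 0 0;0 -0.03 0 0 0 0;0 -0.005 0 0 8.35 0;0 0 0 0 8.35 0;0.01 0 0.017 0 0 0;0.0196 0 0.0327 0 0 0;0.0196 0 0.0327 0 0 0;0.0196 0 0.0327 0 0 0' && python3 -m crank '0.0196 0 0.0327 0 0 0;0.0196 0 0.0327 0 0 0;0.0196 0 0.0327 0 0 0;0.0196 0 0.0327 0 0 0;0.019 0 0.0317 0 0 0;0.01 0 0.0167 0 0 0;0 0 0 0 0 0;0 0 0 0 0 0'
python3 - <<'E'
from h import *
toolmove([.3015,-.221,-.02],6)
for c in ("wrist","scene"):
    m=r.camera_model(c); p,d=r.capture(c); np.savez(f"e20{c}.npz",p=p,d=d,m=m); cv2.imwrite(f"pics/e20{c}.png",(p if c=="wrist" else cv2.resize(p[120:300,160:400],(800,600)))[...,::-1])
E
```

```text
time: 32.2
ee_pos: [0.3863, -0.0334, 0.0281]
eef_rot: [[-0.994, -0.003, 0.108], [-0.108, -0.002, -0.994], [0.003, -1.0, 0.001]]
ft_force: [1.5, -0.8, -2.9]
grip_width: 0.0437
time: 33.0
ee_pos: [0.2999, -0.2214, 0.0287]
eef_rot: [[-0.994, -0.002, 0.106], [-0.106, -0.001, -0.994], [0.002, -1.0, 0.001]]
ft_force: [0.2, -0.5, -3.0]
grip_width: 0.0434
now [ 0.2999 -0.2214  0.0287] yaw 6.06 opening 0.0434 F [ 0.2 -0.5 -3. ] t 33.0
 shift in present axes [-0.0018  0.0487 -0.0003]  in target axes [-0.0017  0.0487 -0.0002]  turn(rotvec tool deg) [-0.05  0.06  0.11]
```

View pics/e20wrist.png

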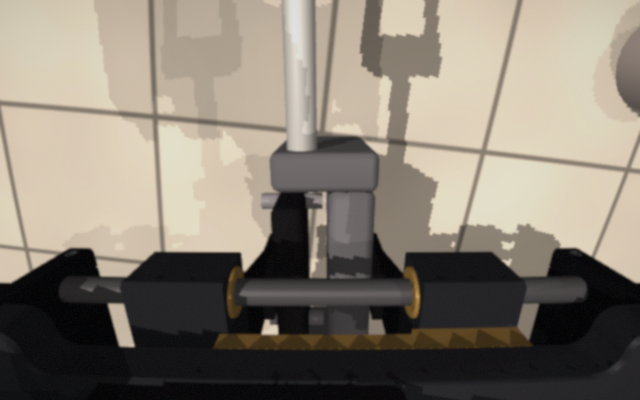

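View pics/e20scene.png

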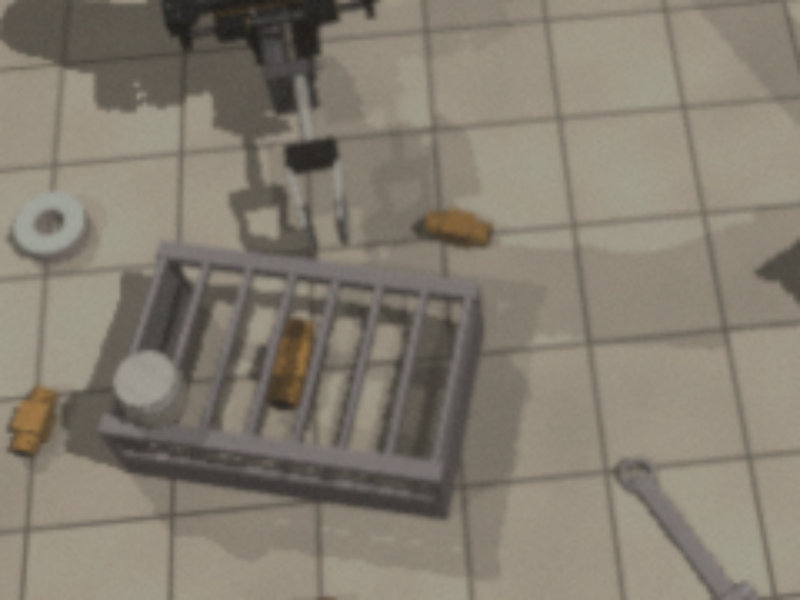

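```bash
python3 -m crank '0 0.015 0 0 0 0;-0.01 0.02 -0.018 0 0 0;-0.01 0.01 -0.018 0 0 0;-0.011 0.003 -0.018 0 0 0;0 0 0 0 6.7 0;0 0 0 0 6.7 0;0 0 0 0 6.7 0;0 0 0 0 0 0' && python3 -m crank '0 0 0 0 0 0;0 0 0 0 0 0;0 0 0 0 0 0;0 0 0 0 0 0;0 0 0 0 0 0' 0.058 5.5
python3 - <<'E'
from h import *
toolmove([.412,-.186,-.02],-14)
p,d=r.capture("scene"); np.savez("e21.npz",p=p,d=d); cv2.imwrite("pics/e21.png",cv2.resize(p[120:300,160:400],(800,600))[...,::-1])
E
```

```text
time: 33.9
ee_pos: [0.3267, -0.1636, -0.0191]
eef_rot: [[-0.971, -0.001, -0.239], [0.239, -0.002, -0.971], [0.0, -1.0, 0.002]]
ft_force: [0.1, 0.4, -3.3]
grip_width: 0.044
time: 34.4
ee_pos: [0.3262, -0.1645, -0.0191]
eef_rot: [[-0.97, -0.001, -0.241], [0.241, -0.002, -0.97], [0.0, -1.0, 0.002]]
ft_force: [-0.2, -0.3, -3.3]
grip_width: 0.062
now [ 0.3262 -0.1645 -0.0191] yaw -13.95 opening 0.062 F [-0.2 -0.3 -3.3] t 34.4
 shift in present axes [-0.0885  0.0008  0.0002]  in target axes [-0.0885  0.0009  0.0001]  turn(rotvec tool deg) [-0.1   0.05  0.02]
```

View pics/e21.png

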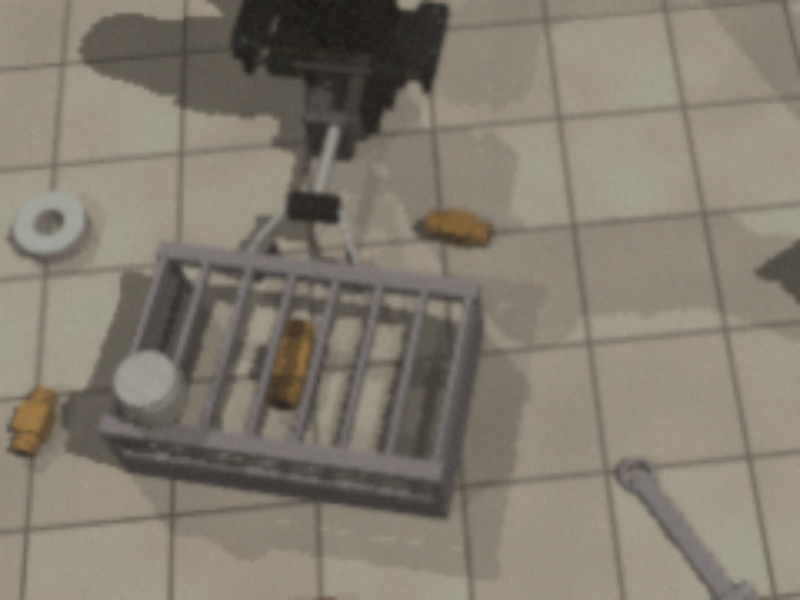

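Run:
```python
from h import *
z=np.load("e21.npz"); p=z['p'];d=z['d']; uv,X=cloud("scene",d)
th=np.radians(-13.95); dx=np.array([np.cos(th),np.sin(th)]);dy=np.array([-dx[1],dx[0]])
ee=np.array([.3262,-.1645]); o=ee+.0025*dx-.001*dy
L=np.c_[(X[:,:2]-o)@dx,(X[:,:2]-o)@dy,X[:,2]]
k=(abs(L[:,0]-.15)<.03)&(abs(L[:,1])<.05)&(L[:,2]>.055)&(L[:,2]<.08); b=cv2.minAreaRect((L[k][:,:2]*1000).astype(np.float32)); print('head',L[k].mean(0),b)
k=(L[:,0]>.08)&(L[:,0]<.13)&(abs(L[:,1])<.03)&(L[:,2]>.05)&(L[:,2]<.075); print('shaft',L[k].mean(0),k.sum(), np.polyfit(L[k][:,0],L[k][:,1],1))
k=(L[:,0]>.22)&(L[:,0]<.36)&(abs(L[:,1])<.05)&(L[:,2]>.015)&(L[:,2]<.045); c=p[uv[k][:,1],uv[k][:,0]].astype(int); br=(c[:,0]-c[:,2])>40
V=L[k][br]; print('valve',V.mean(0),br.sum(),cv2.minAreaRect((V[:,:2]*1000).astype(np.float32)))
```

```text
head [0.15356426 0.00328952 0.06297472] ((148.83970642089844, 0.43593597412109375), (57.21160888671875, 72.32278442382812), 2.310035228729248)
shaft [0.10464717 0.00122863 0.06037381] 54 [ 1.19028403e-02 -1.69654825e-05]
valve [0.29118475 0.01130739 0.03089648] 150 ((289.19427490234375, 7.883087158203125), (75.2071304321289, 26.45425796508789), 6.760365009307861)
```

```bash
python3 -m crank '-0.005 0 0 0 0 0;-0.011 0 0 0 0 0;-0.014 0 0 0 0 0;-0.014 0 0 0 0 0;-0.014 0 0 0 0 0;-0.013 0 0 0 0 0;-0.01 0 0 0 0 0;-0.005 0 0 0 0 0'
python3 - <<'E'
from h import *
toolmove([.412,-.186,-.02],-14)
p,d=r.capture("scene"); np.savez("e22.npz",p=p,d=d); cv2.imwrite("pics/e22.png",cv2.resize(p[150:270,190:350],(800,600),interpolation=cv2.INTER_CUBIC)[...,::-1])
E
```

```text
time: 35.25
ee_pos: [0.4113, -0.1855, -0.0193]
eef_rot: [[-0.97, 0.0, -0.241], [0.241, -0.002, -0.97], [-0.0, -1.0, 0.002]]
ft_force: [0.0, -0.5, -3.0]
grip_width: 0.062
now [ 0.4113 -0.1855 -0.0193] yaw -13.96 opening 0.062 F [ 0.  -0.5 -3. ] t 35.25
 shift in present axes [-0.0008  0.0007  0.0003]  in target axes [-0.0008  0.0007  0.0003]  turn(rotvec tool deg) [-0.1   0.04 -0.03]
```

View pics/e22.png

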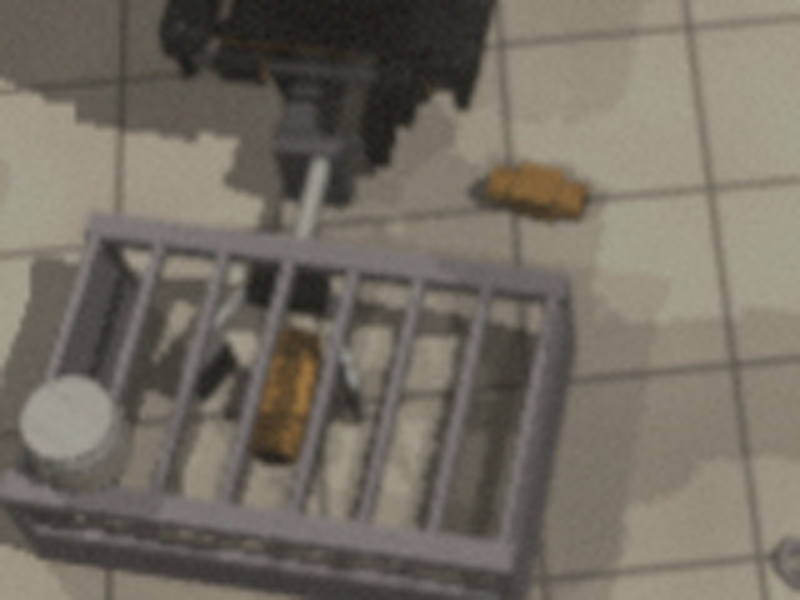

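```bash
python3 -m crank '-0.003 0 0 0 0 0;0 0 0 0 0 0;0 0 0 0 0 0;0 0 0 0 0 0;0 0 0 0 0 0;0 0 0 0 0 0;0 0 0 0 0 0;0 0 0 0 0 0' 0.03 40
python3 - <<'E'
from h import *
toolmove([.412,-.186,-.02],-14)
p,d=r.capture("scene"); np.savez("e23.npz",p=p,d=d); cv2.imwrite("pics/e23.png",cv2.resize(p[150:270,190:350],(800,600),interpolation=cv2.INTER_CUBIC)[...,::-1])
E
```

```text
time: 36.1
ee_pos: [0.412, -0.1858, -0.0193]
eef_rot: [[-0.97, -0.002, -0.241], [0.241, -0.002, -0.97], [0.001, -1.0, 0.002]]
ft_force: [-2.1, 0.4, -2.9]
grip_width: 0.0469
now [ 0.412  -0.1858 -0.0193] yaw -13.97 opening 0.0469 F [-2.1  0.4 -2.9] t 36.1
 shift in present axes [-0.      0.0007  0.0002]  in target axes [-0.      0.0007  0.0002]  turn(rotvec tool deg) [-0.11  0.03  0.08]
```

View pics/e23.png

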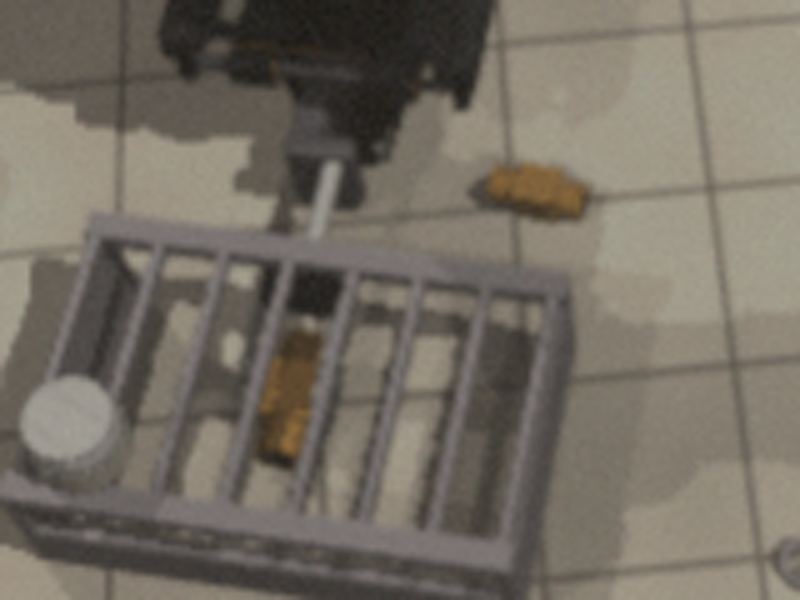

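```bash
python3 -m crank '0.0119 -0.004 0.01 0 -4 0;0.0126 0 0.0091 0 -4 0;0.0132 0 0.0083 0 -4 0;0.0138 0 0.0073 0 -4 0;0.0142 0 0.0063 0 -4 0;0.0146 0 0.0053 0 -4 0;0.015 0 0.0043 0 0 0;0.015 0 0.0043 0 0 0' && python3 -m crank '0 0 0 0 0 0;0 0 0 0 0 0'
python3 - <<'E'
from h import *
toolmove([.40,.24,.04],30)
p,d=r.capture("scene"); np.savez("e24.npz",p=p,d=d); cv2.imwrite("pics/e24.png",cv2.resize(p[120:300,160:400],(800,600))[...,::-1])
uv,X=cloud("scene",d)
# drawer geometry with case yaw 31
th=np.radians(31.);dx=np.array([np.cos(th),np.sin(th)]);dy=np.array([-dx[1],dx[0]])
cf=np.array([.740,.4477])-.12*dx
L=np.c_[(X[:,:2]-cf)@dx,(X[:,:2]-cf)@dy,X[:,2]]
k=(L[:,0]>-.2)&(L[:,0]<-.01)&(abs(L[:,1])<.11)
rim=L[k&(L[:,2]>.068)&(L[:,2]<.085)]; print('rim x',np.percentile(rim[:,0],[0.5,1,5]),'y',np.percentile(rim[:,1],[1,99]))
fl=L[k&(abs(L[:,2]-.042)<.006)]; print('floor x',np.percentile(fl[:,0],[1,5,50,99]),'y',np.percentile(fl[:,1],[1,99]))
ct=L[(L[:,2]>.094)&(L[:,2]<.106)&(L[:,0]>-.05)&(L[:,0]<.3)&(abs(L[:,1])<.13)]; print('casetop x',np.percentile(ct[:,0],[1,99]),'y',np.percentile(ct[:,1],[1,99]))
hd=L[(L[:,2]>.112)&(L[:,2]<.14)&(L[:,0]>-.02)&(L[:,0]<.26)&(abs(L[:,1])<.1)]; print('handle',hd[:,:2].min(0),hd[:,:2].max(0)); print('case front',cf)
E
```

```text
time: 36.95
ee_pos: [0.2998, -0.2408, -0.0151]
eef_rot: [[-0.985, -0.001, 0.173], [-0.173, -0.002, -0.985], [0.001, -1.0, 0.001]]
ft_force: [0.1, -0.3, -5.1]
grip_width: 0.0472
time: 37.15
ee_pos: [0.3008, -0.2409, -0.0149]
eef_rot: [[-0.985, -0.0, 0.173], [-0.173, -0.002, -0.985], [0.0, -1.0, 0.002]]
ft_force: [-0.2, 0.3, -5.0]
grip_width: 0.0467
now [ 0.3008 -0.2409 -0.0149] yaw 9.96 opening 0.0467 F [-0.2  0.3 -5. ] t 37.15
 shift in present axes [-0.1809 -0.0559 -0.4564]  in target axes [-0.3264 -0.0549 -0.3669]  turn(rotvec tool deg) [ -0.11 -20.04   0.04]
rim x [-0.12943951 -0.12909809 -0.12711621] y [-0.09219864  0.08480946]
floor x [-0.11274339 -0.10963626 -0.06193837 -0.01210368] y [-0.08379481  0.07583777]
casetop x [0.00451198 0.23882983] y [-0.09586678  0.09092015]
handle [ 0.14581822 -0.055584  ] [0.15642276 0.05106436]
case front [0.63713992 0.38589543]
```

View pics/e24.png

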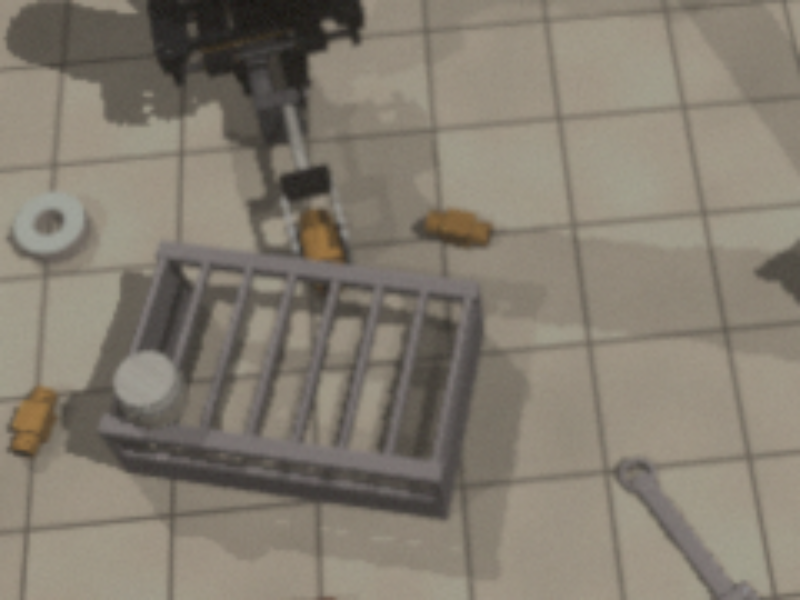

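```bash
python3 -m crank '0.008 0 0 0 0 0;0.009 0 0 0 0 0;0 -0.015 0 0 0 0;0 -0.035 0 0 0 0;0 -0.04 0 0 0 0;0 -0.025 0 0 0 0;-0.012 0 -0.016 0 0 0;-0.022 0 -0.031 0 0 0' && python3 -m crank '-0.024 0 -0.034 0 0 0;-0.024 0 -0.034 0 0 0;-0.024 0 -0.034 0 0 0;-0.024 0 -0.034 0 0 0;-0.024 0 -0.034 0 0 0;-0.009 0 -0.034 0 0 0;-0.009 0 -0.034 0 0 0;-0.009 0 -0.034 0 0 0' && python3 -m crank '-0.009 0 -0.034 0 0 0;-0.009 0 -0.034 0 0 0;-0.009 0 -0.034 0 -3 0;-0.009 0 -0.02 0 -6 0;0 0 0 0 -6 0;0 0 0 0 -6 0;0 0 0 0 0 0'
python3 - <<'E'
from h import *
toolmove([.4203,.2448,.0227],31)
p,d=r.capture("scene"); np.savez("e25.npz",p=p,d=d); cv2.imwrite("pics/e25.png",cv2.resize(p[80:260,320:560],(800,600))[...,::-1])
E
```

```text
time: 38.0
ee_pos: [0.3083, -0.1911, 0.1003]
eef_rot: [[-0.986, 0.0, 0.17], [-0.17, -0.001, -0.986], [-0.0, -1.0, 0.001]]
ft_force: [0.4, -0.7, -5.0]
grip_width: 0.0466
time: 38.8
ee_pos: [0.4051, 0.1031, 0.0986]
eef_rot: [[-0.985, -0.003, 0.174], [-0.174, -0.002, -0.985], [0.003, -1.0, 0.002]]
ft_force: [1.5, -0.2, -5.1]
grip_width: 0.0469
time: 39.5
ee_pos: [0.4184, 0.2282, 0.0981]
eef_rot: [[-0.857, -0.003, 0.515], [-0.515, -0.003, -0.857], [0.004, -1.0, 0.001]]
ft_force: [-0.4, 0.1, -5.0]
grip_width: 0.0467
now [0.4184 0.2282 0.0981] yaw 31.02 opening 0.0467 F [-0.4  0.1 -5. ] t 39.5
 shift in present axes [-0.0105  0.0754 -0.0133]  in target axes [-0.0102  0.0754 -0.0132]  turn(rotvec tool deg) [-0.06  0.02  0.25]
```

View pics/e25.png

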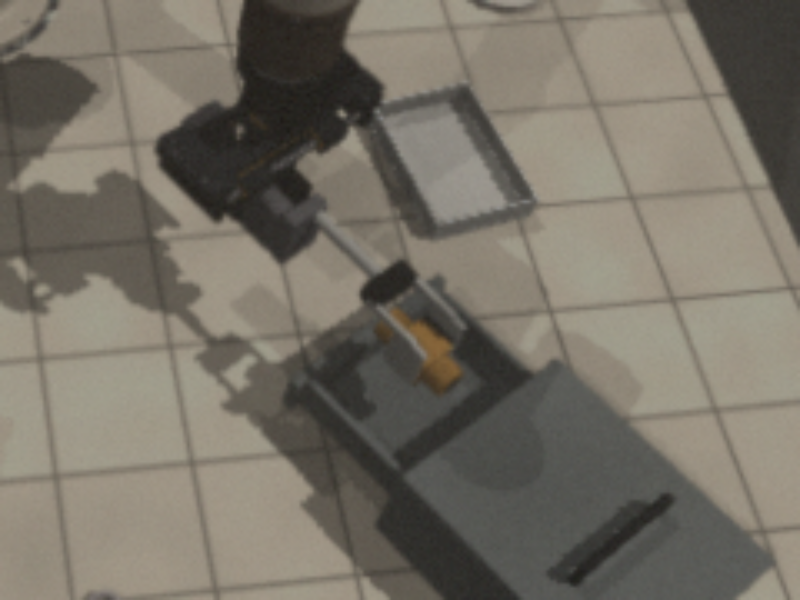

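Run:
```python
from h import *
z=np.load("e25.npz"); p=z['p'];d=z['d']; uv,X=cloud("scene",d)
th=np.radians(31.);dx=np.array([np.cos(th),np.sin(th)]);dy=np.array([-dx[1],dx[0]])
cf=np.array([.6371,.3859])
L=np.c_[(X[:,:2]-cf)@dx,(X[:,:2]-cf)@dy,X[:,2]]
c=p[uv[:,1],uv[:,0]].astype(int)
k=(abs(L[:,0])<.2)&(abs(L[:,1])<.15)&((c[:,0]-c[:,2])>45)&(L[:,2]>.06)
V=L[k]; print('valve',k.sum(),np.median(V,0),np.percentile(V,[2,98],axis=0)); print(cv2.minAreaRect((V[:,:2]*1000).astype(np.float32)))
```

```text
valve 144 [-0.0533422  -0.01474628  0.14241039] [[-0.09752184 -0.02873159  0.13641251]
 [-0.02792418 -0.00358875  0.14739818]]
((-63.312965393066406, -13.434755325317383), (26.134490966796875, 77.01307678222656), 75.78118896484375)
```

```bash
python3 -m crank '-0.004 0 -0.006 0 0 0;-0.004 0 -0.006 0 0 0;0 0.018 0 0 0 0;0 0.022 0 0 0 0;0 0.018 0 0 0 0;0 0.009 0 0 0 0;0 0.004 0 0 0 0;0 0 0 0 0 0'
python3 - <<'E'
from h import *
toolmove([.4203,.2448,.0227],31)
p,d=r.capture("scene"); np.savez("e26.npz",p=p,d=d); cv2.imwrite("pics/e26.png",cv2.resize(p[130:250,390:550],(800,600),interpolation=cv2.INTER_CUBIC)[...,::-1])
E
```

```text
time: 40.35
ee_pos: [0.4211, 0.244, 0.0285]
eef_rot: [[-0.857, 0.0, 0.515], [-0.515, -0.001, -0.857], [0.0, -1.0, 0.001]]
ft_force: [-0.7, -0.2, -4.0]
grip_width: 0.0464
now [0.4211 0.244  0.0285] yaw 31.02 opening 0.0464 F [-0.7 -0.2 -4. ] t 40.35
 shift in present axes [ 0.0002  0.0058 -0.0011]  in target axes [ 0.0002  0.0058 -0.0011]  turn(rotvec tool deg) [-0.05  0.02  0.01]
```

View pics/e26.png

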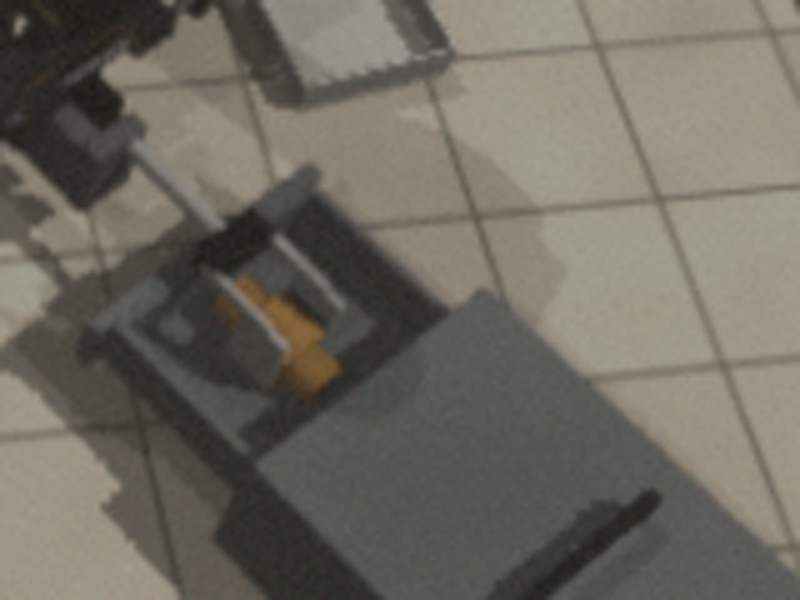

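```bash
python3 -m crank '0 0.003 0 0 0 0;0 0 0 0 0 0' && python3 -m crank '0 0.0025 0 0 0 0;0 0 0 0 0 0' && python3 -m crank '0 0.0015 0 0 0 0;0 0 0 0 0 0'
```

```text
time: 40.6
ee_pos: [0.4213, 0.2443, 0.0259]
eef_rot: [[-0.857, 0.002, 0.516], [-0.516, 0.001, -0.857], [-0.002, -1.0, 0.0]]
ft_force: [-0.3, -0.7, -2.9]
grip_width: 0.0465
time: 40.8
ee_pos: [0.4214, 0.2444, 0.0232]
eef_rot: [[-0.857, 0.002, 0.516], [-0.516, 0.001, -0.857], [-0.002, -1.0, 0.0]]
ft_force: [0.0, 0.0, -0.6]
grip_width: 0.0467
time: 41.0
ee_pos: [0.4211, 0.2441, 0.0215]
eef_rot: [[-0.857, 0.001, 0.516], [-0.516, -0.0, -0.857], [-0.001, -1.0, 0.001]]
ft_force: [-0.2, 0.2, -0.9]
grip_width: 0.0468
```

```bash
python3 -m crank '0 0 0 0 0 0;0 0 0 0 0 0;0 0 0 0 0 0;0 0 0 0 0 0;0 0 0 0 0 0;0 0 0 0 0 0' 0.058 5.5
python3 - <<'E'
from h import *
p,d=r.capture("scene"); np.savez("e27.npz",p=p,d=d); cv2.imwrite("pics/e27.png",cv2.resize(p[130:250,390:550],(800,600),interpolation=cv2.INTER_CUBIC)[...,::-1])
E
```

```text
time: 41.6
ee_pos: [0.4202, 0.2433, 0.021]
eef_rot: [[-0.857, -0.001, 0.516], [-0.516, -0.002, -0.857], [0.002, -1.0, 0.001]]
ft_force: [-0.4, 0.1, -4.3]
grip_width: 0.0619
```

View pics/e27.png

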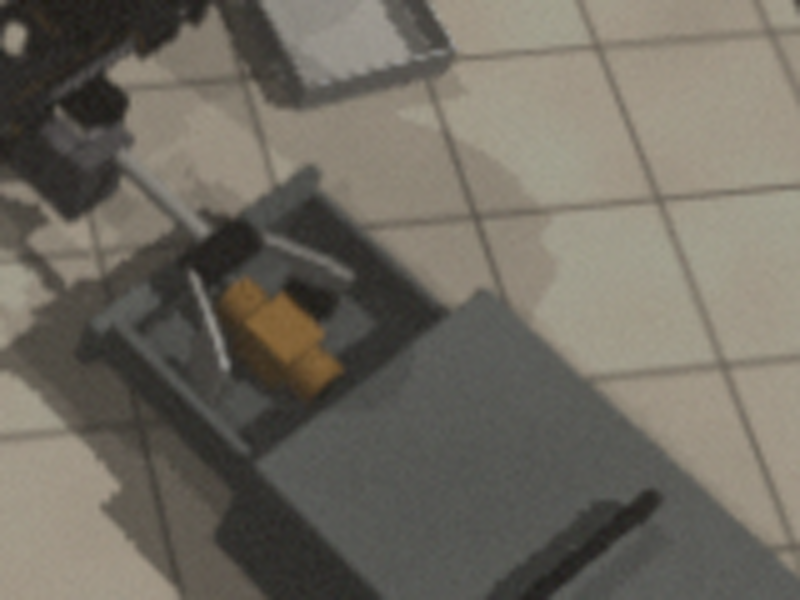

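```bash
python3 -m crank '0 -0.004 0 0 0 0;0 -0.009 0 0 0 0;0 -0.013 0 0 0 0;0 -0.014 0 0 0 0;0 -0.014 0 0 0 0;0 -0.011 0 0 0 0;0 -0.006 0 0 0 0;0 0 0 0 0 0' && python3 -m crank '0 0 0 0 0 0;0 0 0 0 0 0;0 0 0 0 0 0;0 0 0 0 0 0' 0.04 30
python3 - <<'E'
from h import *
p,d=r.capture("scene"); np.savez("e28.npz",p=p,d=d); cv2.imwrite("pics/e28.png",cv2.resize(p[80:260,320:560],(800,600))[...,::-1])
th=np.radians(31.);dx=np.array([np.cos(th),np.sin(th)]);dy=np.array([-dx[1],dx[0]])
uv,X=cloud("scene",d);cf=np.array([.6371,.3859])
L=np.c_[(X[:,:2]-cf)@dx,(X[:,:2]-cf)@dy,X[:,2]]; c=p[uv[:,1],uv[:,0]].astype(int)
k=(abs(L[:,0])<.2)&(abs(L[:,1])<.15)&((c[:,0]-c[:,2])>45)&(L[:,2]>.03); V=L[k]; print(len(V),V.mean(0),V[:,2].max(),cv2.minAreaRect((V[:,:2]*1000).astype(np.float32)))
E
```

```text
time: 42.45
ee_pos: [0.4208, 0.2439, 0.0931]
eef_rot: [[-0.857, 0.001, 0.516], [-0.516, 0.0, -0.857], [-0.001, -1.0, 0.0]]
ft_force: [-0.5, -0.0, -3.8]
grip_width: 0.0619
time: 42.85
ee_pos: [0.4202, 0.2432, 0.0916]
eef_rot: [[-0.857, -0.002, 0.516], [-0.516, -0.003, -0.857], [0.003, -1.0, 0.001]]
ft_force: [-0.5, 0.5, -3.0]
grip_width: 0.0433
168 [-0.04608487 -0.00723435  0.07469589] 0.1246286891745005 ((-53.4520149230957, -4.70228385925293), (73.69377136230469, 35.645442962646484), 2.0796701908111572)
```

View pics/e28.png

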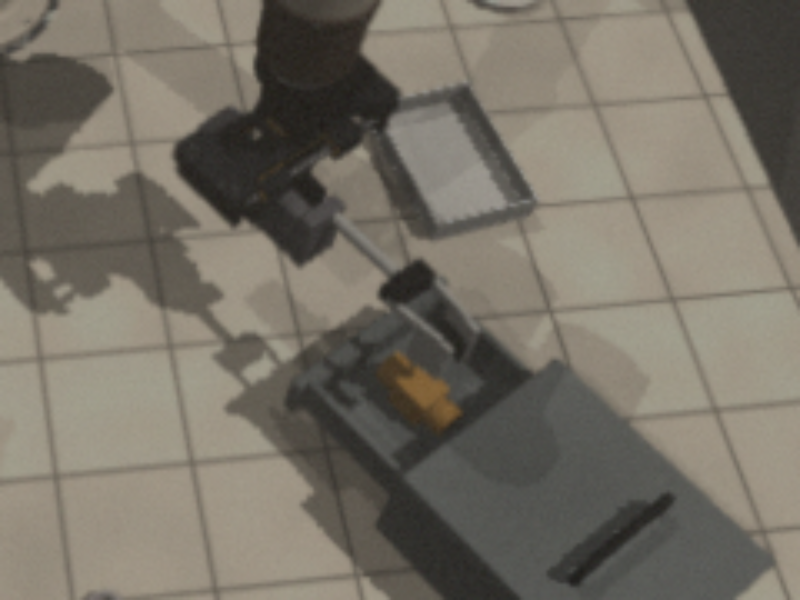

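```bash
python3 -m crank '0.014 0 0.013 0 0 0;0.027 0 0.026 0 0 0;0.027 0 0.026 0 0 0;0.027 0 0.026 0 0 0;0.014 0 0.013 0 8.2 0;0 0 0 0 8.2 0;0 0 0 0 8.2 0;0 0.02 0 0 8.2 0' && python3 -m crank '0 0.025 0 0 8.2 0;0 0.03 0 0 0 0;0 0.02 0 0 0 0;0 0.012 0 0 0 0;0 0.006 0 0 0 0;0 0 0 0 0 0'
```

```text
time: 43.7
ee_pos: [0.3831, 0.0995, 0.0744]
eef_rot: [[-0.999, 0.006, -0.036], [0.036, 0.002, -0.999], [-0.006, -1.0, -0.003]]
ft_force: [0.9, 0.2, -3.7]
grip_width: 0.044
time: 44.3
ee_pos: [0.3804, 0.0979, -0.0211]
eef_rot: [[-0.985, -0.002, -0.173], [0.173, -0.003, -0.985], [0.001, -1.0, 0.003]]
ft_force: [0.1, -0.4, -3.9]
grip_width: 0.0436
```

Lower the last ~4 mm, let go, rise.

```bash
python3 -m crank '0 0.003 0 0 0 0;0 0.0015 0 0 0 0;0 0 0 0 0 0' && python3 -m crank '0 0 0 0 0 0;0 0 0 0 0 0;0 0 0 0 0 0;0 0 0 0 0 0;0 0 0 0 0 0;0 0 0 0 0 0;0 0 0 0 0 0;0 0 0 0 0 0' 0.087 30
```

```text
time: 44.6
ee_pos: [0.3809, 0.0983, -0.0247]
eef_rot: [[-0.985, 0.0, -0.173], [0.173, -0.001, -0.985], [-0.0, -1.0, 0.001]]
ft_force: [0.2, -0.1, -4.0]
grip_width: 0.0437
time: 45.4
ee_pos: [0.3805, 0.0979, -0.0251]
eef_rot: [[-0.985, -0.001, -0.173], [0.173, -0.002, -0.985], [0.0, -1.0, 0.002]]
ft_force: [0.9, 0.9, 0.2]
grip_width: 0.086
```

```bash
python3 -m crank '0 -0.015 0 0 0 0;0 -0.04 0 0 0 0;0 -0.045 0 0 0 0;0 -0.03 0 0 0 0;-0.0135 0 -0.0364 0 0 0;-0.0135 0 -0.0364 0 0 0;-0.0135 0 -0.0364 0 -8.2 0;0 0 0 0 0 0' 0.087
python3 - <<'E'
from h import *
p,d=r.capture("scene"); np.savez("e30.npz",p=p,d=d); cv2.imwrite("pics/e30.png",cv2.resize(p[80:260,270:510],(800,600))[...,::-1])
toolmove([.498,.2988,.007],31)
E
```

```text
time: 46.2
ee_pos: [0.4421, 0.2024, 0.1047]
eef_rot: [[-1.0, 0.002, -0.026], [0.026, -0.0, -1.0], [-0.002, -1.0, 0.0]]
ft_force: [-1.4, 0.2, 0.3]
grip_width: 0.0868
now [0.44   0.2001 0.1041] yaw -1.71 opening 0.0869 F [-0.5 -0.5  0. ] t 46.25
 shift in present axes [-0.0551  0.0969 -0.1006]  in target axes [-0.1006  0.0971 -0.0547]  turn(rotvec tool deg) [ -0.09 -32.71   0.1 ]
```

View pics/e30.png

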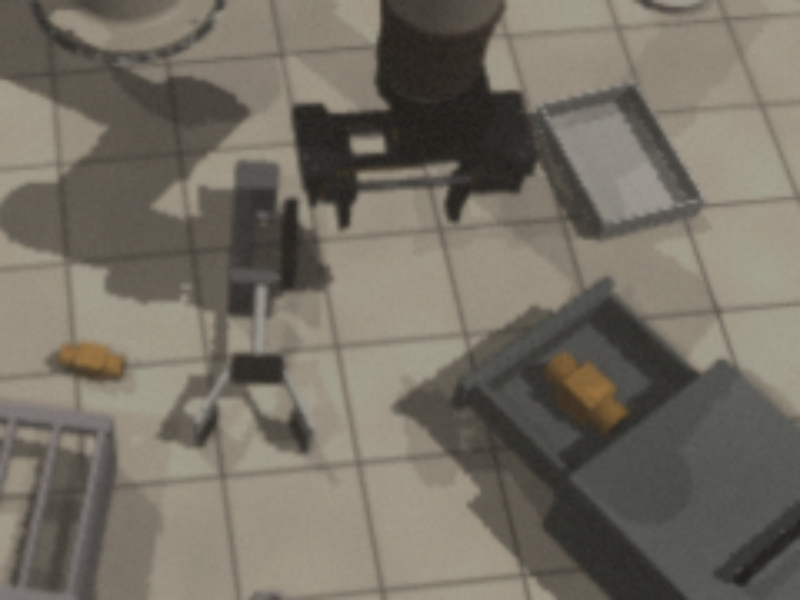

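```bash
python3 -m crank '0 0 0 0 -8.2 0;0 0 0 0 -8.2 0;0 0 0 0 -8.2 0;0 0 0 0 -8.1 0;-0.04 0 -0.0274 0 0 0;-0.04 0 -0.0273 0 0 0;-0.01 0.04 0 0 0 0;0 0.04 0 0 0 0' 0.0 20 && python3 -m crank '0 0.017 0 0 0 0;0 0 0 0 0 0;0 0 0 0 0 0'
python3 - <<'E'
from h import *
p,d=r.capture("scene"); cv2.imwrite("pics/e31.png",cv2.resize(p[80:260,270:510],(800,600))[...,::-1])
toolmove([.498,.2988,.007],31)
E
```

```text
time: 47.05
ee_pos: [0.4896, 0.2932, 0.0242]
eef_rot: [[-0.858, 0.002, 0.513], [-0.513, 0.001, -0.858], [-0.002, -1.0, -0.0]]
ft_force: [-0.3, -0.1, -0.6]
grip_width: 0.0311
time: 47.35
ee_pos: [0.4884, 0.2912, 0.0079]
eef_rot: [[-0.858, -0.001, 0.514], [-0.514, -0.002, -0.858], [0.002, -1.0, 0.001]]
ft_force: [0.4, 0.3, 0.2]
grip_width: 0.0069
now [0.489  0.2918 0.0088] yaw 30.92 opening 0.0045 F [-0.1  0.3 -0.5] t 47.4
 shift in present axes [-0.0113  0.0018 -0.0013]  in target axes [-0.0113  0.0018 -0.0013]  turn(rotvec tool deg) [-0.05 -0.08 -0.02]
```

View pics/e31.png

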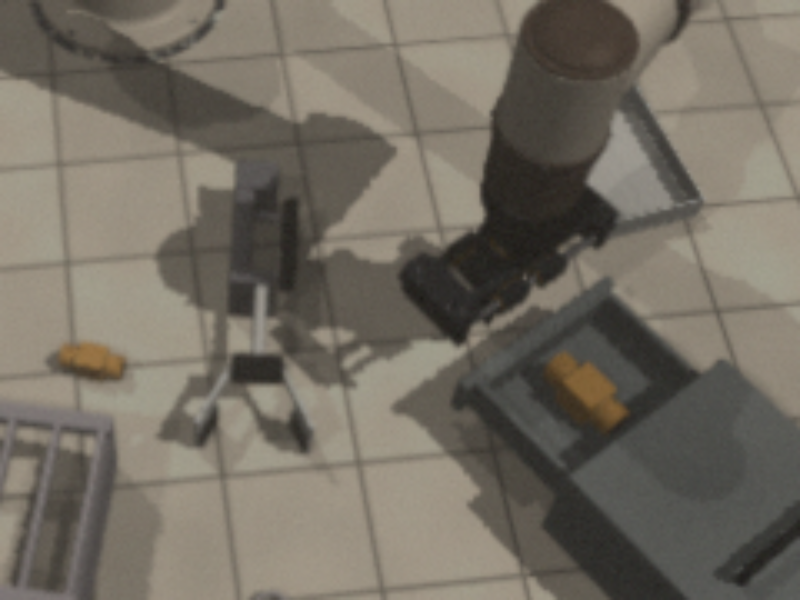

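```bash
python3 -m crank '-0.01 0 0 0 0 0;-0.014 0 0 0 0 0;-0.014 0 0 0 0 0;-0.016 0 0 0 0 0;-0.017 0 0 0 0 0;-0.018 0 0 0 0 0;-0.017 0 0 0 0 0;-0.014 0 0 0 0 0' && python3 -m crank '-0.008 0 0 0 0 0;-0.008 0 0 0 0 0;-0.006 0 0 0 0 0;-0.004 0 0 0 0 0;0 0 0 0 0 0'
python3 - <<'E'
from h import *
p,d=r.capture("scene"); cv2.imwrite("pics/e32.png",cv2.resize(p[80:260,320:560],(800,600))[...,::-1])
s=r.get_state(); e=np.array(s['ee_pos'])[:2]-np.array([.6371,.3859]); print('ee case',e@[.857,.515],e@[-.515,.857],s['ft_force'])
E
```

```text
time: 48.2
ee_pos: [0.5929, 0.3543, 0.009]
eef_rot: [[-0.858, 0.001, 0.514], [-0.514, -0.0, -0.858], [-0.001, -1.0, 0.001]]
ft_force: [-0.8, -1.5, 1.7]
grip_width: 0.0005
time: 48.7
ee_pos: [0.614, 0.367, 0.0079]
eef_rot: [[-0.858, 0.0, 0.514], [-0.514, -0.001, -0.858], [0.0, -1.0, 0.001]]
ft_force: [1.2, 1.5, -0.0]
grip_width: 0.0001
ee case -0.029255272745468287 -0.004237271950308154 [-0.32768378  0.99507808  0.11939892]
```

View pics/e32.png

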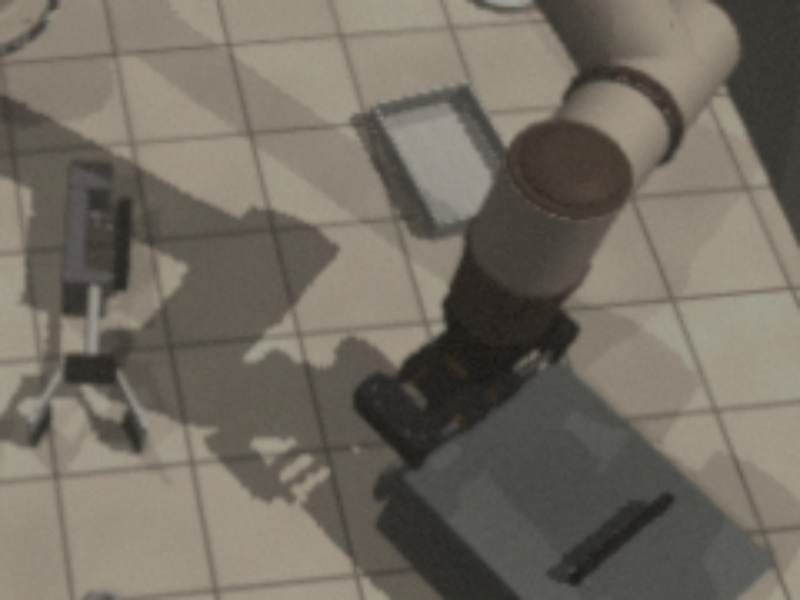

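```bash
python3 -m crank '-0.003 0 0 0 0 0;0 0 0 0 0 0' && python3 -m crank '-0.003 0 0 0 0 0;0 0 0 0 0 0' && python3 -m crank '-0.003 0 0 0 0 0;0 0 0 0 0 0'
```

```text
time: 48.95
ee_pos: [0.6168, 0.3688, 0.0074]
eef_rot: [[-0.858, 0.0, 0.514], [-0.514, -0.001, -0.858], [0.0, -1.0, 0.001]]
ft_force: [0.3, -0.1, -0.4]
grip_width: 0.0008
time: 49.15
ee_pos: [0.6193, 0.3702, 0.0071]
eef_rot: [[-0.858, -0.0, 0.514], [-0.514, -0.001, -0.858], [0.001, -1.0, 0.001]]
ft_force: [0.1, -0.1, -0.3]
grip_width: 0.0008
time: 49.35
ee_pos: [0.619, 0.37, 0.007]
eef_rot: [[-0.858, -0.006, 0.514], [-0.514, -0.005, -0.858], [0.008, -1.0, 0.002]]
ft_force: [-6.6, -2.4, 5.0]
grip_width: 0.0005
```

```bash
python3 -m crank '0.01 0 0 0 0 0;0.025 0 0 0 0 0;0.03 0 0 0 0 0;0.03 -0.02 0 0 0 0;0.02 -0.04 0 0 0 0;0.02 -0.05 0 0 0 0;0.02 -0.05 0 0 0 0;0 0 0 0 0 0'
python3 - <<'E'
from h import *
p,d=r.capture("scene"); np.savez("e33.npz",p=p,d=d); cv2.imwrite("pics/e33.png",p[...,::-1])
p2,d2=r.capture("top"); cv2.imwrite("pics/e33t.png",cv2.resize(p2[90:330,120:460],(800,565))[...,::-1])
s=r.get_state(); print(s['ee_pos'],s['ft_force'],s['time'])
uv,X=cloud("scene",d)
th=np.radians(31.);dx=np.array([np.cos(th),np.sin(th)]);dy=np.array([-dx[1],dx[0]]);cf=np.array([.6371,.3859])
L=np.c_[(X[:,:2]-cf)@dx,(X[:,:2]-cf)@dy,X[:,2]]
k=(L[:,0]>-.2)&(L[:,0]<.02)&(abs(L[:,1])<.11)&(L[:,2]>.065)&(L[:,2]<.088); print('rim x',np.percentile(L[k][:,0],[1,5,50]),k.sum())
ref=np.load("scene_d.npy")
m0={"tin":(.677,-.324),"tape":(.448,-.452),"wrench":(.807,.093),"tray":(.303,.475)}
for n in m0:
    o=r.masks_of(n,"scene")
    if o:
        v,u=np.nonzero(o[0]['region']); Y=atd("scene",np.c_[u,v],d[v,u]); print(n,round(o[0]['conf'],2),np.median(Y,0).round(3),m0[n])
R=X[(X[:,0]>.28)&(X[:,0]<.62)&(X[:,1]>0)&(X[:,1]<.16)&(X[:,2]>.045)&(X[:,2]<.08)]; print('reacher tops z',np.percentile(R[:,2],[5,50,95]),len(R))
E
```

```text
time: 50.15
ee_pos: [0.4938, 0.2957, 0.1688]
eef_rot: [[-0.857, 0.012, 0.515], [-0.515, 0.009, -0.857], [-0.015, -1.0, -0.001]]
ft_force: [1.1, 0.9, 0.2]
grip_width: 0.0006
[0.49152493 0.29420866 0.16218435] [ 0.16847975 -0.1733089  -0.62773759] 50.25
rim x [-0.01062584 -0.00991077 -0.00621037] 163
tin 0.85 [ 0.674 -0.324  0.135] (0.677, -0.324)
tape 0.85 [ 0.446 -0.453  0.018] (0.448, -0.452)
wrench 0.85 [0.827 0.103 0.007] (0.807, 0.093)
tray 0.6 [0.342 0.491 0.004] (0.303, 0.475)
reacher tops z [0.04860761 0.05610597 0.06217969] 757
```

View pics/e33.png

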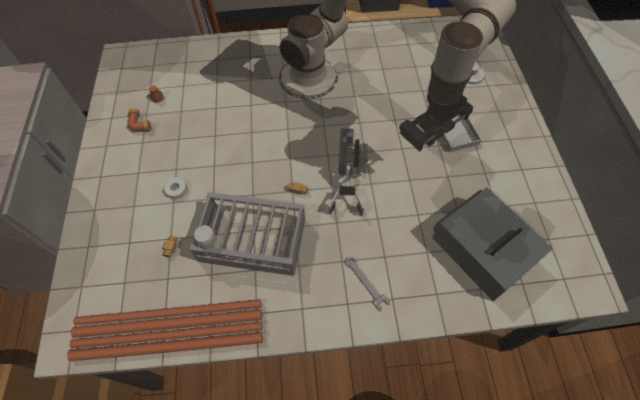

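View pics/e33t.png

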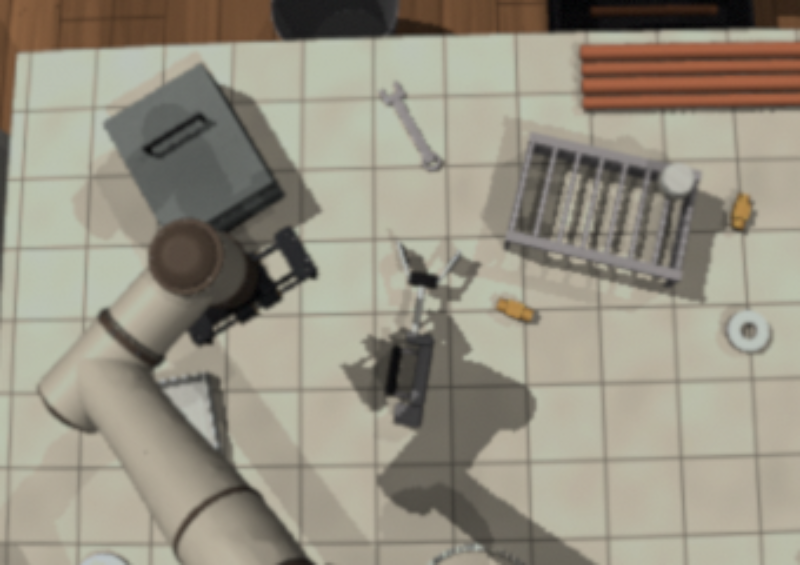

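```bash
python3 -m crank '0 0 0 0 0 0;0 0 0 0 0 0' && python3 -c "
from bench import r
print(r.finish_job())"
```

```text
time: 50.65
ee_pos: [0.4909, 0.2933, 0.1591]
eef_rot: [[-0.858, -0.002, 0.514], [-0.514, -0.003, -0.858], [0.004, -1.0, 0.002]]
ft_force: [-0.2, 0.0, 0.1]
grip_width: 0.0003
the job is handed in; nothing more can be done
None
```

The job was handed in at about 50.7 s. The reacher clamped the valve body under the rack, drew it out, set it on the drawer floor and let it go. I then laid the reacher flat with its jaws open and pushed the drawer home past its catch.

**Last checks**
- **Drawer:** the rim measured about 11 mm in front of the case, where the drawer face stands at 12 mm when home. The fingers met the stop at about 7 N after the catch had pulled it in.
- **Valve body:** it lay flat on the floor between the walls, about 58 mm in from the front edge. I last saw it there just before the push; it is out of sight now that the drawer is shut.
- **Reacher:** upright and flat, with its top surfaces at 49 to 62 mm. The gripper read no force.
- **Tin and tape roll:** both within 3 mm of where they started.
- **Wrench and tray:** the network's medians came out 22 mm and 42 mm off. The wrench takes up the same pixels as at the start. The tray was partly hidden by the arm and its visible corner had not moved noticeably, so I judged both unmoved. The tray figure is above the 40 mm limit, so that check disagrees.

**What went wrong**
- The first grip was too high: both depth cameras show the finger ends about 38 mm short of the reported tool point. The reacher fell on its side while being carried, and the first try at righting it failed. The second try, rolling it upright by its shaft, worked, and I used the 38 mm offset from then on.

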